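Load a new roll into the label holder

ROBOT

A 7-joint arm with a two-finger parallel gripper is mounted at the origin on a cart in front of the work surface, level with it; the furniture and walls round the work are solid. World frame = base frame: x ahead of the robot, y to its left, z up, the work surface at z = 0. Lengths are in m, angles in rad, forces in N, time in s.
With the tool pointing down it reaches from about 0.425 to 1.025 m from the base axis. Payload 9.4 kg.
Tool frame: the origin (TCP) lies on the centre line of the jaws, within the pads' length; the fingertips stand 17 mm ahead of it and the grasp point (between the pads) lies 2 mm behind it; z points along the fingers, y is the direction in which the jaws open and shut (so a half turn about z gives the same grasp; the last joint's range is limited). The gripper opens to 93 mm and grips with 3 to 60 N. Pads are 15 mm wide; open, the fingers measure 128 mm over their backs; the gripper's body (75 mm by 188 mm) begins 65 mm behind the grasp point.
Start: joints at [-1.408, 0.599, -0.003, 1.599, 0.002, 0.943, -0.08], TCP at [0.172, 0.704, 0.236] pointing down, gripper open.
Joint ranges: [-2.57, 2.57], [-0.35, 1.97], [-1.29, 1.29], [0.11, 2.56], [-1.05, 4.19], [0.11, 1.86], [-2.63, 2.63]. Speed limits (rad/s): [2.22, 2.22, 3.01, 3.01, 3.14, 3.14, 3.14].

INTERFACE

Orientations are given as a unit quaternion [x, y, z, w].
In Python, from cell import manip gives the robot as it stands. The module is installed in compiled form; this text tells all that it offers.
- The arm moves only by the tool jog_arm, never from a script. Its argument "moves" is a list of rows, each a list of 5 numbers: the finger opening in mm, from 0 to 93, then the shift along the world's x, y, z in mm, then the turn about the world's z in degrees. A call has 1 to 8 rows; each row is the pose to reach, as a shift and turn from the pose commanded when the call began; what a row does not reach only later rows make up. A row lasts 1/12 s, in which the tool goes at most 41.7 mm and 7.16 degrees, less where a joint would pass 70% of its speed; a pose out of reach is approached as far as the arm can. A call with a gripper value outside its range is refused whole. The fingers move at their own pace and stop on an object; "force" is the grip in N (left out, the last holds). Time passes only in rows, so rows that repeat a pose let the fingers close. It gives the time, the measured TCP pose, the force and the opening at its end, in the units of the state.
- manip.state(): the state, without advancing time (a new reading comes with each control period).
- manip.snapshot(name): name is "scene" or "top" or "wrist"; returns the picture (400x640x3 uint8, blue, green, red); there is no depth.
- manip.calibration(name): a dict with "fx", "fy", "cx", "cy" (pixels), "xyz" and "orientation" of the camera in the world; the wrist camera has in their place "hand_eye" (4x4, takes a point from camera to tool coordinates, whose origin is the TCP and whose axes are the flange's). Camera axes: x right, y up, looking along -z (the intrinsics and any distortion apply to the point x, -y, -z); pixel columns grow to the right and rows downward; lengths in m; the calibration is good to about 2 mm. A picture is of the moment at which its call begins: read the wrist's pose just before it. calibration takes no time and is no camera call.
- manip.sign_off(): hands the job in, once; it reports no verdict.
The state is a dict: "t": time; "joint_positions": joint angles; "joint_vel": joint speeds; "effort": joint torques, N m; "tool_pos": TCP position; "tool_rot": TCP orientation; "ft_force": force on the tool from outside, world axes, zero at the start; "wrist_torque": the same for the moment, N m; "grip_width": finger opening in m.
Only numpy, scipy, OpenCV 4.12 (cv2) and the standard library are available. Lean on these libraries where they do the work, as an engineer would, in place of code of your own. Each camera call takes 0.05 s, during which the arm holds its last target.

TASK

Load the new roll of labels from the carton into the desktop label holder. Pull the holder's sprung carriage out by its black tab, by feel, as far as its stop, so that the catch holds it open, without dragging the holder along the worktop; lay the roll on the cradle rods between the two hubs. Then press the red thumb pad down and ease the carriage back in, never letting it snap shut, until both hubs are fully home in the roll's core and carry it, and leave the holder and the other things where they stand.

Things in the scene. Friction and masses are not known exactly. Their poses are not given: they have to be found in the camera images.
- label_holder: Label-roll holder, 2.7 kg: grey steel base 100 x 223 x 15 mm on rubber feet; slides on the worktop at some 20 N. Origin on its underside, below the centre of a seated roll; z up; y runs along the hub axis (x 0, z 56 mm) from the fixed hanger (y -33 to -25 mm, top 79 mm) towards the carriage and its stop; base y -51 to +172 mm. With a roll home on both hubs its axis is at z 55.3 mm, clear of the rods.
- carriage (a joint): Carriage slide, m: 0 fully in (start), grows along the holder's +y. A spring pulls it in: 3.9 N at 0 plus 80 N/m. It meets its stop, clamped where the last user left it, somewhere from 0.052 to 0.072: feel for it. Over the last 17 mm a hook climbs a ramp (2 to 4 N more); in the last 2 mm it drops in, and holds when let go. Roll fully home: 0.014. Uncaught it snaps in at 1 m/s; over 0.6 is a snap.
- pull_tab (a point): Centre of the top edge of the carriage's upright black tab: 10 mm thick along the holder's y, 30 mm wide along x, reaching from 24 to 80 mm above the worktop; grip it across its 10 mm in the upper 30 mm. Inward of it 48 mm are free, above the red pad, up to the moving hanger; outward nothing is higher than 34 mm.
- thumb_pad (a point): Top of the red catch-lever pad on the carriage, 38 mm above the worktop. Pad 26 mm wide along x, reaching 13 mm inward (-y) and 5 mm outward of this point; 11 mm outward is the flat inner face of the black tab. Pressed, it sinks 5 to 8 mm to a firm end (3 to 7 N) and frees the catch. A closed fingertip pressing close to the tab also holds the carriage back, as the spring brings the tab against it.
- catch_lever (a joint): Catch lever, rad: 0 at rest (hook down, catching), up to 0.42 with the red pad fully pressed; springs back by itself. 0.34 or more frees the catch; once the carriage has run 7 mm inward the pad need not be pressed any more.
- fixed_hub (a point): Hub axis at the face of the fixed hanger. The black hub points from here along the holder's +y: 24 mm thick for 3 mm, then a cone down to 14 mm at its tip, 13 mm from the face.
- moving_hub (a point): Hub axis at the inner face of the moving hanger (34 mm wide, 8 mm thick, top at 79 mm). The same hub points along the holder's -y, tip 13 mm from the face. With the carriage caught open the hub tips are 60 to 80 mm apart.
- cradle (a point): Middle between the two steel cradle rods on the base: rods 8 mm thick, along the holder's y from -24 to +66 mm, at x +-17 mm, their axes at this point's height (23.4 mm). A roll laid on them has its axis 54 mm above the worktop, 2 mm under the hub axis; the hub cones lift it. Nothing stands beside the rods above the base.
- label_roll: New roll of labels: white paper roll with a cardboard core and a small blue starter tab, 62 mm in diameter, 50 mm long, core hole 25.4 mm, about 0.15 kg. Origin at its centre; its axis is its own y, level; both ends are alike. It lies in one slot of the carton, its centre 36 mm above the worktop.
- carton: Low cardboard tray, 76 x 121 mm, walls 20 mm high and 3 mm thick, with two slots side by side along its y (low ridges on the floor keep rolls from rolling), slot centres at y +-29 mm; origin under its centre. One slot holds the new roll, the other the empty core; either may be either.
- empty_core: Core of the old roll: brown cardboard tube, 31 mm in diameter, 50 mm long, in the other slot of the carton. Origin at its centre. Not wanted.
- amber_vial: Amber vial with tablets, 36 mm in diameter, 84 mm high, standing; origin under its centre. Bystander.
- amber_jar: Wide amber jar with white lid, 68 mm in diameter, 92 mm high, standing on the worktop left of and behind the holder; origin under its centre. Bystander.
- blue_marker: Blue marker pen, 138 mm long, 14 mm thick, lying flat on the robot's side of the holder; origin under its middle. Bystander.
Things that resemble listed ones, but are neither listed nor needed, are in the scene too. What is shaped like the label_roll but purple is not meant.

How it is judged:
By the outcome, as a careful person would: the job done as asked, in the order asked, and still so for the second after the job is handed in, with the robot touching nothing.
It also fails if it takes over 67 s, if anything falls off the work surface, if the arm or the gripper's body presses on something with over 40 N, if the wrist force passes 120 N, or if a joint passes its speed limit or range.

## Working session

There is one attempt and no reset: what is moved stays moved. The work goes in short steps, Python scripts to look and compute and a tool call to move; the robot and the scene stay as the last step left them, time stands still between calls to the robot, and variables do not carry over. Pictures are saved under pics/ and viewed, and the job is handed in when it is done.

Besides the shell and the picture viewer there is one more tool, called in YAML: its name, and indented under it one key for each argument. jog_arm: Moves the arm, as the interface text tells. Its arguments: {"type":"object","properties":{"moves":{"type":"array","items":{"type":"array","items":{"type":"number"}}},"force":{"type":"number"}},"required":["moves"]}

```bash
mkdir -p pics
python3 - <<'E'
from cell import manip
import cv2
print(manip.state())
for n in("scene","top","wrist"):
    cv2.imwrite(f"pics/{n}0.png",manip.snapshot(n)); print(n,manip.calibration(n))
E
```

```text
{'t': 0.0, 'joint_positions': array([-1.40767362,  0.60012083, -0.00254425,  1.60011481,  0.00179644,
        0.94290173, -0.07979343]), 'joint_vel': array([-0.00022427, -0.00045564, -0.00047867, -0.00140238,  0.00033095,
        0.00044446, -0.00023623]), 'effort': array([ 7.01714953e-06, -7.65061855e+01,  1.49680775e+00, -2.52344978e+01,
       -5.24840516e-02,  1.65469473e-02,  1.58683533e-04]), 'tool_pos': array([0.17211446, 0.70380329, 0.23476842]), 'tool_rot': array([ 1.19592493e-01,  9.92822764e-01, -7.70916536e-04, -2.32531081e-05]), 'ft_force': array([-1.23640128,  0.46567561, -0.05489063]), 'wrist_torque': array([-0.02697835, -0.01443894,  0.01170141]), 'grip_width': 0.0928367613891344}
scene {'fx': 471.54957782010445, 'fy': 471.54957782010445, 'cx': 320.3350891734178, 'cy': 206.84125253003793, 'xyz': array([-0.44928186, -0.57236118,  0.83149393]), 'orientation': array([ 0.39776574, -0.24791918, -0.44737547,  0.76169133])}
top {'fx': 512.1380851124451, 'fy': 512.1380851124451, 'cx': 313.94078162861643, 'cy': 204.02824009273084, 'xyz': array([ 0.33205201, -0.04586879,  1.30012887]), 'orientation': array([-0.05116927,  0.06472584,  0.71310426, -0.69618574])}
wrist {'fx': 358.7245356188518, 'fy': 358.7245356188518, 'cx': 316.236893383224, 'cy': 205.14554649152473, 'hand_eye': array([[ 2.58026252e-04,  9.60461318e-01,  2.78413343e-01,
         7.72644728e-02],
       [ 9.99999922e-01, -1.64673021e-04, -3.58690296e-04,
         1.76251384e-04],
       [-2.98660988e-04,  2.78413414e-01, -9.60461286e-01,
        -1.48725224e-01],
       [ 0.00000000e+00,  0.00000000e+00,  0.00000000e+00,
         1.00000000e+00]])}
```

View pics/scene0.png

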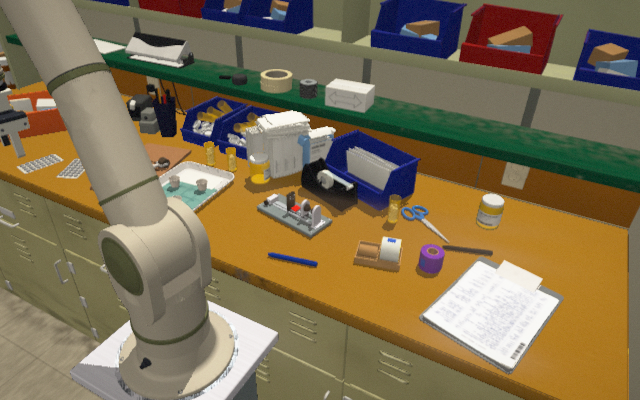

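View pics/top0.png

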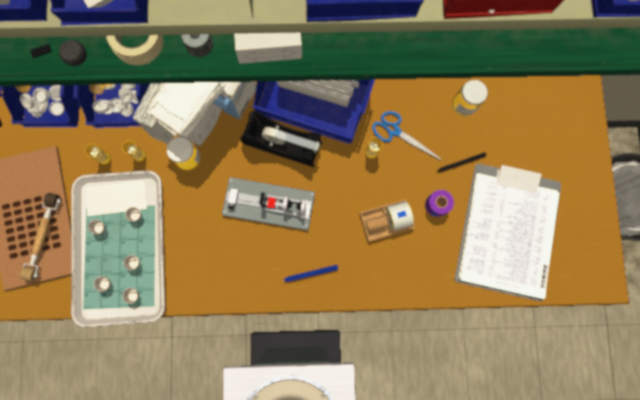

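View pics/wrist0.png

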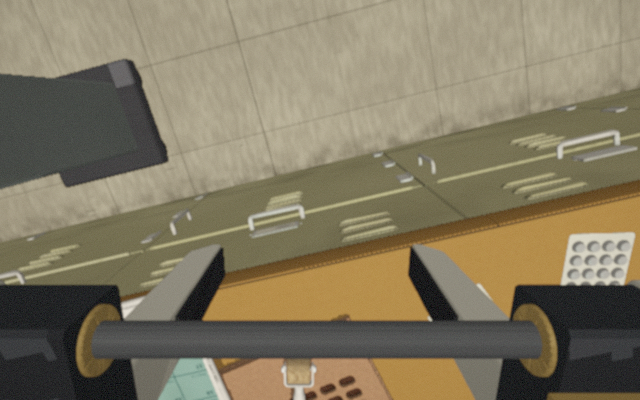

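The top view shows the holder at about (268,204), the carton with a white roll at about (400,217) and a core at about (374,222), a purple decoy at (440,203) and the marker at (312,273). I'll enlarge it next.

```bash
cat > h.py <<'E'
import numpy as np, cv2
from scipy.spatial.transform import Rotation as R
from cell import manip
def cam(n,st=None):
    c=manip.calibration(n)
    K=np.array([[c['fx'],0,c['cx']],[0,c['fy'],c['cy']],[0,0,1]])
    if 'xyz' in c: return K,R.from_quat(c['orientation']).as_matrix(),np.array(c['xyz'])
    H=np.array(c['hand_eye']); Rt=R.from_quat(st['tool_rot']).as_matrix()
    return K,Rt@H[:3,:3],Rt@H[:3,3]+st['tool_pos']
def unproj(cm,uv,z):
    K,Rm,p=cm; d=np.linalg.solve(K,[uv[0],uv[1],1.]); d=Rm@np.array([d[0],-d[1],-d[2]])
    return p+d*(z-p[2])/d[2]
def proj(cm,P):
    K,Rm,p=cm; q=(np.atleast_2d(P)-p)@Rm; q=q*[1,-1,-1]; q=q@K.T; return q[:,:2]/q[:,2:]
def crop(im,x0,y0,x1,y1,s,f):
    cv2.imwrite(f,cv2.resize(im[y0:y1,x0:x1],None,fx=s,fy=s,interpolation=cv2.INTER_CUBIC))
E
python3 - <<'E'
from h import *
t=cv2.imread('pics/top0.png');s=cv2.imread('pics/scene0.png')
crop(t,215,165,325,240,7,'pics/t1.png');crop(t,350,180,460,250,7,'pics/t2.png')
crop(s,245,175,345,250,7,'pics/s1.png');crop(s,345,220,455,285,7,'pics/s2.png')
E
```

```text
(no output)
```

View pics/t1.png

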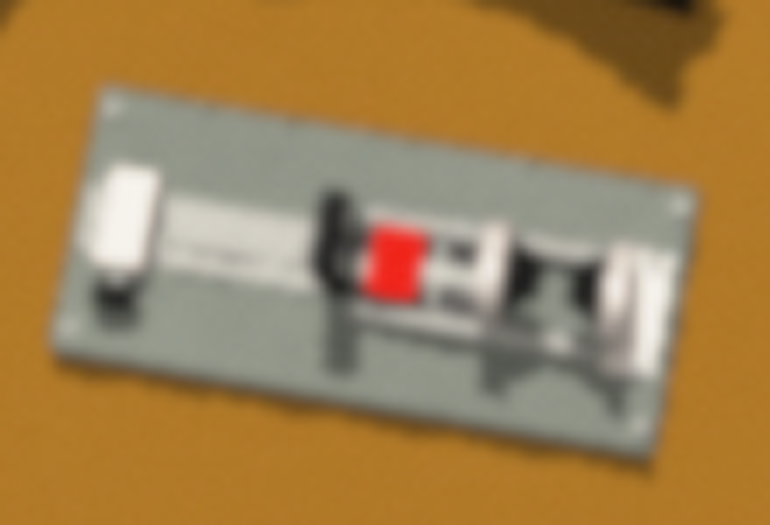

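View pics/t2.png

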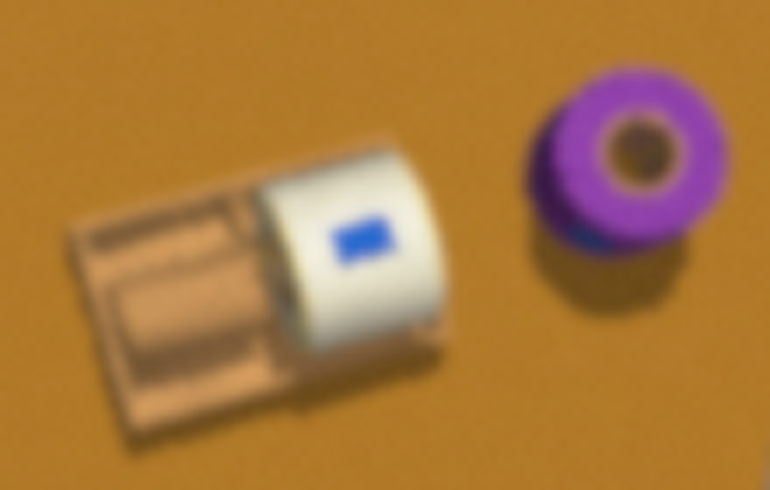

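View pics/s1.png

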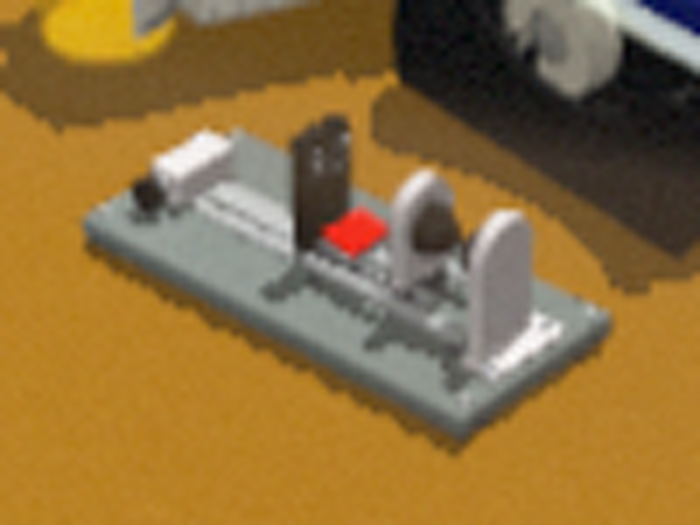

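View pics/s2.png

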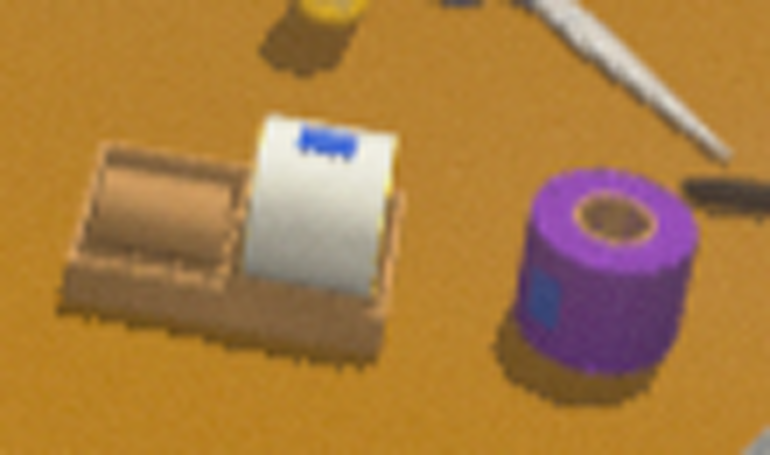

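Run:
```python
from h import *
from scipy.optimize import least_squares
t=cam('top');s=cam('scene')
f=lambda p:(p[0]/7+215,p[1]/7+165)
for z in(.012,.015,.018):
  for n,p in dict(TL=(101,86),TR=(699,188),BR=(650,452),BL=(54,348)).items(): print(z,n,unproj(t,f(p),z)[:2].round(4))
# known features: tops of hangers, tab
print('tab',unproj(t,f((338,192)),.080), unproj(t,f((335,255)),.08))
# joint fit
obs=[('t',(101,86),(50,172,15)),('t',(699,188),(50,-51,15)),('t',(650,452),(-50,-51,15)),('t',(54,348),(-50,172,15))]
g=lambda p:(p[0]/7+245,p[1]/7+175)
obs+=[('s',(85,228),(-50,172,15)),('s',(465,432),(-50,-51,15)),('s',(612,318),(50,-51,15)),('s',(240,130),(50,172,15))]
def res(x,use='ts'):
    c,sn=np.cos(x[2]),np.sin(x[2]);r=[]
    for n,uv,P in obs:
        if n not in use: continue
        W=np.array([c*P[0]-sn*P[1],sn*P[0]+c*P[1],P[2]])/1000+[x[0],x[1],0]
        r.append(proj(t if n=='t' else s,W)[0]-(f(uv) if n=='t' else g(uv)))
    return np.ravel(r)
for u in('t','s','ts'):
    o=least_squares(res,[.6,.1,0],args=(u,));print(u,o.x.round(4),np.degrees(o.x[2]).round(2),o.fun.round(1))
x=o.x
# carton corners at z=20 top of walls ; roll
k=lambda p:(p[0]/7+350,p[1]/7+180); m=lambda p:(p[0]/7+345,p[1]/7+220)
for n,p in dict(TL=(72,228),BL=(132,440),BR=(446,345)).items(): print('carton',n,unproj(t,k(p),.02).round(4))
# roll horizon contour corners: z=36 at side edges
for n,p in dict(TL=(262,190),TR=(400,152),BR=(442,325),BL=(305,345)).items(): print('roll',n,unproj(t,k(p),.036).round(4))
for n,p in dict(TL=(72,228),BL=(132,440),BR=(446,345)).items(): pass
for n,p in dict(NL=(62,258),NR=(380,318),FL=(103,145)).items(): print('cartonS',n,unproj(s,m(p),.02).round(4))
```

```text
0.012 TL [0.6194 0.1416]
0.012 TR [ 0.5766 -0.0765]
0.012 BR [ 0.4799 -0.0563]
0.012 BL [0.5228 0.1584]
0.015 TL [0.6188 0.1411]
0.015 TR [ 0.576  -0.0765]
0.015 BR [ 0.4796 -0.0563]
0.015 BL [0.5224 0.1579]
0.018 TL [0.6181 0.1407]
0.018 TR [ 0.5754 -0.0764]
0.018 BR [ 0.4793 -0.0563]
0.018 BL [0.5219 0.1574]
tab [0.56501878 0.04993445 0.08      ] [0.54294296 0.05117158 0.08      ]
t [ 0.5375 -0.0178 -0.1947] -11.15 [-0.1 -0.4  0.4 -0.3  0.7  0.4 -1.1  0.3]
s [ 0.5343 -0.0219 -0.2007] -11.5 [-0.7 -0.7 -0.1 -0.3  1.   0.5 -0.1  0.3]
ts [ 0.5371 -0.019  -0.1965] -11.26 [ 0.5 -0.4  0.9 -0.1  1.2  0.6 -0.6  0.3 -1.1 -1.3 -0.5 -1.1  0.5 -0.3
 -0.7 -0.3]
carton TL [ 0.5192 -0.1899  0.02  ]
carton BL [ 0.442  -0.2084  0.02  ]
carton BR [ 0.4735 -0.3232  0.02  ]
roll TL [ 0.529  -0.2568  0.036 ]
roll TR [ 0.5417 -0.3071  0.036 ]
roll BR [ 0.4789 -0.3187  0.036 ]
roll BL [ 0.4729 -0.2694  0.036 ]
cartonS NL [ 0.449  -0.2066  0.02  ]
cartonS NR [ 0.4771 -0.3242  0.02  ]
cartonS FL [ 0.5201 -0.1912  0.02  ]
```

The meant roll is the white one at top (400,217), in the carton's right slot. The purple one at (440,203) stands outside and is the decoy, and the brown tube at (374,222) is the empty core. The enlarged crop confirms this. The holder lies at about (0.537,-0.018) with yaw about -11.2°. I'll move over it for a wrist view.

jog_arm:
  moves:
    - [93,19,-37,0,0]
    - [93,38,-74,0,0]
    - [93,57,-111,0,1]
    - [93,76,-148,0,2]
    - [93,95,-185,0,2.5]
    - [93,114,-222,0,2.5]
    - [93,133,-259,0,2.5]
    - [93,152,-296,0,2.5]

```text
t: 0.82
tool_pos: [0.3247, 0.4063, 0.2356]
tool_rot: [0.098, 0.995, -0.0, 0.0]
ft_force: [1.2, -0.1, -0.8]
grip_width: 0.0931
```

jog_arm:
  moves:
    - [93,19,-37,0,0]
    - [93,38,-74,0,0]
    - [93,57,-111,0,0]
    - [93,76,-148,0,0]
    - [93,95,-185,0,0]
    - [93,114,-222,0,0]
    - [93,133,-259,0,0]
    - [93,152,-296,0,0]

```text
t: 1.48
tool_pos: [0.4767, 0.1103, 0.2357]
tool_rot: [0.098, 0.995, 0.0, 0.0]
ft_force: [1.0, 0.2, 0.4]
grip_width: 0.0931
```

jog_arm:
  moves:
    - [93,20,-36,0,0]
    - [93,44,-68,0,0]
    - [93,56,-84,0,0]
    - [93,56,-84,0,0]
    - [93,56,-84,0,0]

```text
t: 1.9
tool_pos: [0.5323, 0.0272, 0.2353]
tool_rot: [0.099, 0.995, -0.0, -0.0]
ft_force: [-0.2, 0.5, 0.0]
grip_width: 0.0927
```

Run:
```python
from h import *
st=manip.state();im=manip.snapshot('wrist');cv2.imwrite('pics/w1.png',im)
print(st['t'],st['tool_pos'],st['tool_rot'],st['ft_force'],st['joint_positions'])
import pickle;pickle.dump(st,open('w1.pkl','wb'))
```

```text
1.9 [0.5323214  0.02723367 0.23527827] [ 9.92283796e-02  9.95064650e-01 -9.03280891e-05 -2.51167997e-04] [-0.24519719  0.5252979   0.04519224] [-0.20827697  0.37109264  0.0681279   2.04155662 -0.03692129  0.73059769
  1.25475567]
```

View pics/w1.png

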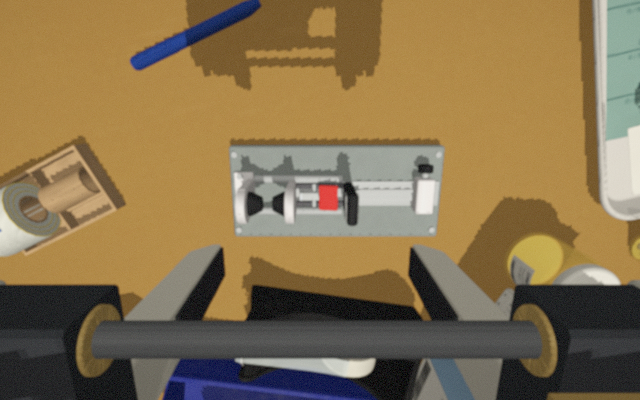

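Run:
```python
from h import *
im=cv2.imread('pics/w1.png')
crop(im,225,135,455,245,3.4,'pics/w1a.png');crop(im,0,130,130,270,4,'pics/w1b.png')
```

```text
(no output)
```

View pics/w1a.png

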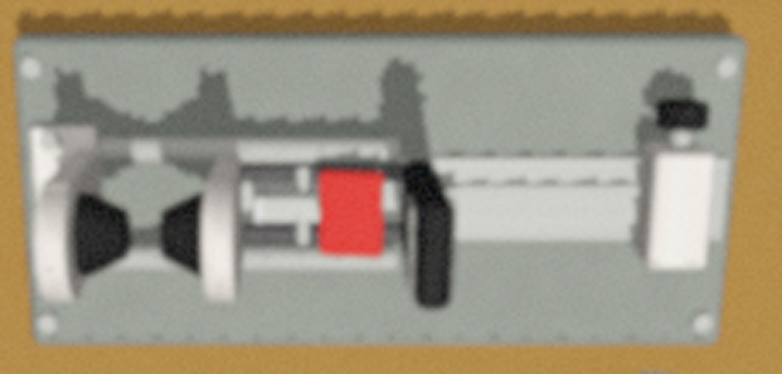

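View pics/w1b.png

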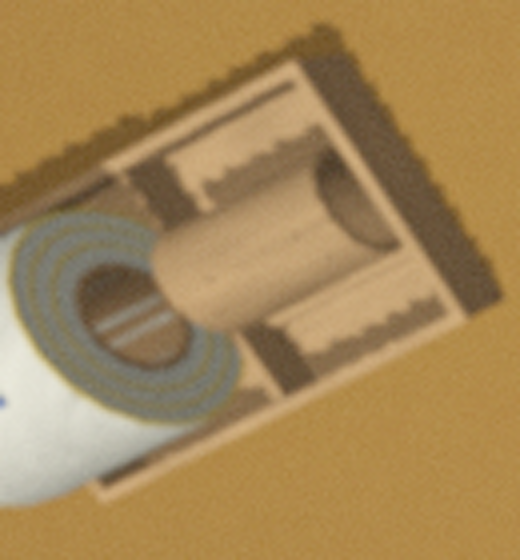

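Run:
```python
from h import *
import pickle
from scipy.optimize import least_squares
st=pickle.load(open('w1.pkl','rb'));w=cam('wrist',st)
f=lambda p:np.array((p[0]/3.4+225-.35,p[1]/3.4+135-.35))
obs=[((15,38),(-50,-51,15)),((745,38),(-50,172,15)),((718,342),(50,172,15)),((37,344),(50,-51,15))]
def res(x):
    c,sn=np.cos(x[2]),np.sin(x[2]);r=[]
    for uv,P in obs:
        W=np.array([c*P[0]-sn*P[1],sn*P[0]+c*P[1],P[2]])/1000+[x[0],x[1],0]
        r.append(proj(w,W)[0]-f(uv))
    return np.ravel(r)
o=least_squares(res,[.537,-.02,-.195]);print(o.x,np.degrees(o.x[2]),o.fun.round(2))
x=o.x;c,sn=np.cos(x[2]),np.sin(x[2])
def H(P): d=P[:2]-x[:2]; return np.array([c*d[0]+sn*d[1],-sn*d[0]+c*d[1]])*1000
for n,p,z in [('tab',(434,252),.08),('tabL',(418,290),.08),('tabR',(450,290),.08),('tabfar',(434,306),.08),('tabnear',(434,198),.08),('padL',(320,212),.038),('padR',(383,212),.038),('padT',(350,168),.038),('padB',(350,256),.038),('movhangTop',(220,300),.079),('fixhTop',(55,300),.079),('hub tip m',(163,235),.056),('hub tip f',(130,235),.056),('stopR',(713,240),.034)]:
    P=unproj(w,f(p),z);print(n,P.round(4),H(P).round(1))
```

```text
[ 0.54010316 -0.01442049 -0.19630075] -11.247204679795411 [-1.57 -0.52  2.05 -1.01  1.06  1.25 -1.58  1.09]
tab [0.5525 0.056  0.08  ] [-1.6 71.5]
tabL [0.562  0.0501 0.08  ] [ 8.9 67.5]
tabR [0.5636 0.0583 0.08  ] [ 8.9 75.9]
tabfar [0.5672 0.0534 0.08  ] [13.3 71.8]
tabnear [0.5382 0.0584 0.08  ] [-16.   71.1]
padL [0.5471 0.0271 0.038 ] [-1.3 42.1]
padR [0.5507 0.0452 0.038 ] [-1.2 60.6]
padT [0.5358 0.0382 0.038 ] [-14.5  50.8]
padB [0.5621 0.0332 0.038 ] [12.3 51. ]
movhangTop [ 0.5547 -0.0017  0.079 ] [11.9 15.4]
fixhTop [ 0.5461 -0.0444  0.079 ] [ 11.8 -28.2]
hub tip m [ 0.5402 -0.0164  0.056 ] [ 0.5 -2. ]
hub tip f [ 0.5384 -0.0255  0.056 ] [  0.5 -11.2]
stopR [0.5798 0.1403 0.034 ] [  8.7 159.5]
```

The wrist view gives the holder origin at about (0.540,-0.014) with yaw -11.25°. The tab top is at pixel (353,209), which is world (0.553,0.056) and holder y 71.5. The pad agrees: its point is at y 55.4 and the tab face at 66.4. The fixed hanger reads -28 against a true centre of -29, so the frame is good to about 1 mm. Next I'll narrow the fingers and go down over the tab.

jog_arm:
  force: 25
  moves:
    - [40,11,14,-30,0.1]
    - [40,22,29.5,-60,0.2]
    - [40,22,29.5,-90,0.2]
    - [40,22,29.5,-115,0.2]
    - [40,22,29.5,-120,0.2]
    - [40,22,29.5,-120,0.2]

```text
t: 2.45
tool_pos: [0.5525, 0.059, 0.1143]
tool_rot: [0.095, 0.995, -0.0, -0.002]
ft_force: [0.7, -0.6, 0.6]
grip_width: 0.058
```

Run:
```python
from h import *
st=manip.state();im=manip.snapshot('wrist');cv2.imwrite('pics/w2.png',im)
print(st['t'],st['tool_pos'],st['tool_rot'],st['ft_force'],st['grip_width'])
import pickle;pickle.dump(st,open('w2.pkl','wb'))
w=cam('wrist',st)
for y in(66.4,71.4,76.4):
    print(proj(w,[.5401+.195e-3*y,-.0144+.981e-3*y,.08]))
```

```text
2.45 [0.5525413  0.05904172 0.11432844] [ 9.50764725e-02  9.95468134e-01 -3.27802744e-04 -1.88441294e-03] [ 0.6973253  -0.55872993  0.5988197 ] 0.05801044246924335
[[301.26196988 251.07334266]]
[[310.32539238 251.12655264]]
[[319.38836346 251.17975996]]
```

View pics/w2.png

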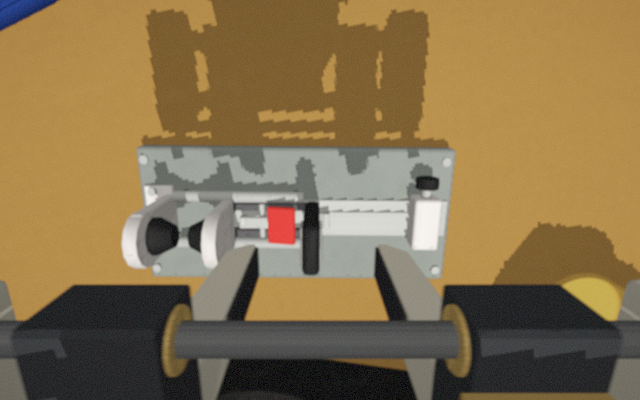

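The tab sits at (303–319, 205–272), where it was predicted (310). The fingers straddle it, so I'll go on down.

jog_arm:
  moves:
    - [40,0,0,0,0]
    - [40,0,0,0,0]
    - [40,0,0,0,0]
    - [40,0,0,-20,0]
    - [40,0,0,-40,0]
    - [40,0,0,-52,0]
    - [40,0,0,-52,0]
    - [40,0,0,-52,0]

```text
t: 3.17
tool_pos: [0.5542, 0.0576, 0.064]
tool_rot: [0.096, 0.995, -0.0, -0.0]
ft_force: [0.1, -0.4, -0.6]
grip_width: 0.0402
```

jog_arm:
  force: 10
  moves:
    - [16,0,0,0,0]
    - [16,0,0,0,0]
    - [14,0,0,0,0]
    - [12,0,0,0,0]
    - [10,0,0,0,0]
    - [8,0,0,0,0]
    - [6,0,0,0,0]
    - [4,0,0,0,0]

```text
t: 3.83
tool_pos: [0.5543, 0.0569, 0.064]
tool_rot: [0.097, 0.995, -0.0, 0.0]
ft_force: [0.5, -3.8, 6.4]
grip_width: 0.01
```

jog_arm:
  force: 30
  moves:
    - [0,0,0,0,0]
    - [0,0,0,0,0]
    - [0,0,0,0,0]

```text
t: 4.08
tool_pos: [0.5543, 0.0568, 0.064]
tool_rot: [0.097, 0.995, -0.0, 0.0]
ft_force: [-1.0, -3.8, 6.1]
grip_width: 0.0097
```

Gripped; the spring pull of 3.8 N matches carriage 0. Now I'll pull along the holder's +y, direction (0.195,0.981).

jog_arm:
  moves:
    - [0,0.6,2.9,0,0]
    - [0,1.2,5.9,0,0]
    - [0,1.9,9.8,0,0]
    - [0,2.9,14.7,0,0]
    - [0,3.9,19.6,0,0]
    - [0,4.9,24.5,0,0]
    - [0,5.9,29.4,0,0]
    - [0,5.9,29.4,0,0]

```text
t: 4.75
tool_pos: [0.5603, 0.0867, 0.064]
tool_rot: [0.097, 0.995, -0.0, 0.0]
ft_force: [-1.6, -6.7, 6.5]
grip_width: 0.0099
```

jog_arm:
  moves:
    - [0,0.6,2.9,0,0]
    - [0,1.2,5.9,0,0]
    - [0,1.8,8.8,0,0]
    - [0,2.3,11.8,0,0]
    - [0,2.9,14.7,0,0]
    - [0,2.9,14.7,0,0]

```text
t: 5.25
tool_pos: [0.563, 0.1005, 0.064]
tool_rot: [0.097, 0.995, -0.001, 0.0]
ft_force: [-0.7, -7.7, 7.9]
grip_width: 0.0101
```

jog_arm:
  moves:
    - [0,0.4,2,0,0]
    - [0,0.8,3.9,0,0]
    - [0,1.2,5.9,0,0]
    - [0,1.2,5.9,0,0]

```text
t: 5.58
tool_pos: [0.564, 0.1055, 0.064]
tool_rot: [0.097, 0.995, -0.001, -0.0]
ft_force: [-2.3, -8.3, 8.1]
grip_width: 0.0096
```

jog_arm:
  moves:
    - [0,0.4,2,0,0]
    - [0,0.8,3.9,0,0]
    - [0,0.8,3.9,0,0]

```text
t: 5.83
tool_pos: [0.5647, 0.1089, 0.064]
tool_rot: [0.098, 0.995, -0.001, -0.0]
ft_force: [-1.1, -8.8, 8.0]
grip_width: 0.0094
```

jog_arm:
  moves:
    - [0,0.2,1,0,0]
    - [0,0.4,2,0,0]
    - [0,0.4,2,0,0]

```text
t: 6.08
tool_pos: [0.5651, 0.1109, 0.064]
tool_rot: [0.097, 0.995, -0.001, -0.0]
ft_force: [-1.0, -9.9, 7.8]
grip_width: 0.0097
```

jog_arm:
  moves:
    - [0,0.2,1,0,0]
    - [0,0.4,2,0,0]
    - [0,0.4,2,0,0]

```text
t: 6.33
tool_pos: [0.5655, 0.113, 0.064]
tool_rot: [0.097, 0.995, -0.001, -0.0]
ft_force: [-0.8, -9.0, 8.0]
grip_width: 0.0101
```

jog_arm:
  moves:
    - [0,0.2,1,0,0]
    - [0,0.4,2,0,0]
    - [0,0.4,2,0,0]

```text
t: 6.58
tool_pos: [0.566, 0.1151, 0.064]
tool_rot: [0.097, 0.995, -0.001, -0.0]
ft_force: [-1.4, -9.1, 7.5]
grip_width: 0.0095
```

jog_arm:
  moves:
    - [0,0.2,1,0,0]
    - [0,0.4,2,0,0]
    - [0,0.4,2,0,0]

```text
t: 6.83
tool_pos: [0.5664, 0.1172, 0.064]
tool_rot: [0.097, 0.995, -0.001, -0.0]
ft_force: [-0.4, -8.4, 7.9]
grip_width: 0.01
```

jog_arm:
  moves:
    - [0,0.2,1,0,0]
    - [0,0.2,1,0,0]

```text
t: 7.0
tool_pos: [0.5666, 0.1182, 0.064]
tool_rot: [0.097, 0.995, -0.001, -0.0]
ft_force: [-1.5, -9.4, 7.5]
grip_width: 0.0097
```

Force is flat around 9 N at 62 mm with no ramp felt, so I'll check in a picture.

Run:
```python
from h import *
st=manip.state();im=manip.snapshot('wrist');cv2.imwrite('pics/w3.png',im);s=manip.snapshot('scene')
crop(s,225,165,355,255,6,'pics/s3.png')
import pickle;pickle.dump(st,open('w3.pkl','wb'));print(st['effort'],st['wrist_torque'])
```

```text
[ -4.86371398 -64.88734245  -2.31767602 -13.70616674  -0.95580988
  -0.86043276   0.06848132] [-1.84733781  0.15519063 -0.07824345]
```

View pics/w3.png

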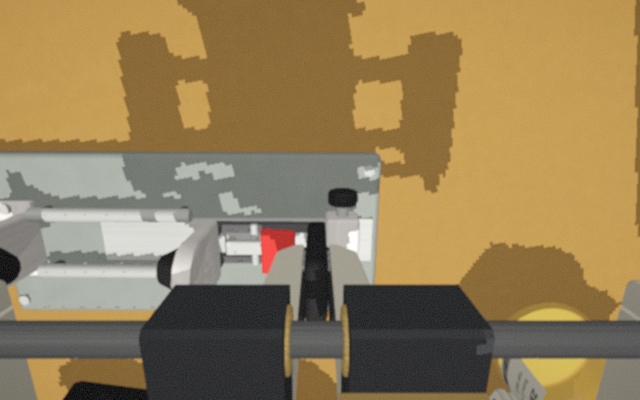

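View pics/s3.png

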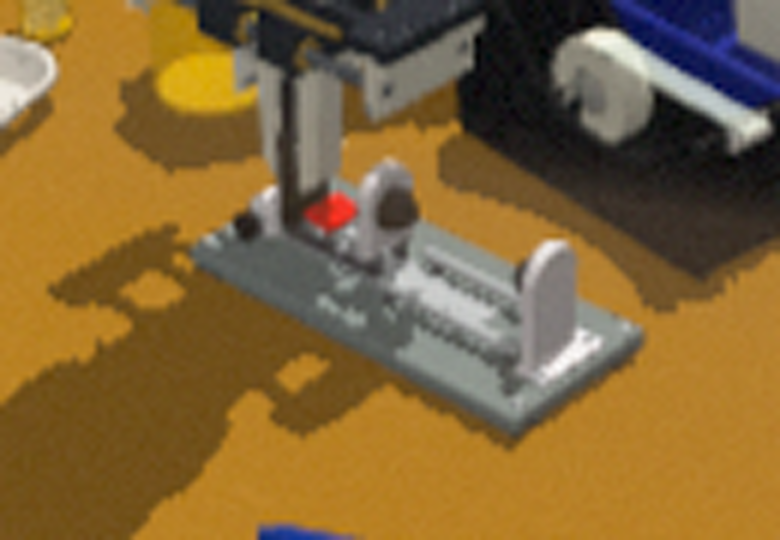

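The base corners are unchanged at scene (257,208) and (311,237), so the holder hasn't moved. The tab is close to the stop block, so I'll continue in small steps.

jog_arm:
  moves:
    - [0,0.2,1,0,0]
    - [0,0.2,1,0,0]

```text
t: 7.27
tool_pos: [0.5666, 0.1184, 0.064]
tool_rot: [0.098, 0.995, -0.002, -0.0]
ft_force: [-1.9, -11.2, 8.4]
grip_width: 0.0099
```

jog_arm:
  moves:
    - [0,0.2,1,0,0]
    - [0,0.2,1,0,0]

```text
t: 7.43
tool_pos: [0.5666, 0.1184, 0.0639]
tool_rot: [0.098, 0.995, -0.002, -0.001]
ft_force: [-1.6, -13.8, 7.8]
grip_width: 0.0098
```

jog_arm:
  moves:
    - [0,0.2,1,0,0]
    - [0,0.2,1,0,0]

```text
t: 7.6
tool_pos: [0.5666, 0.1185, 0.064]
tool_rot: [0.098, 0.995, -0.003, -0.001]
ft_force: [-2.5, -16.2, 10.0]
grip_width: 0.0099
```

The TCP stopped at y 0.1184 while the force rises 2.5 N per mm: that is the stop, at about 63 mm. I'll ease back to see whether the catch holds.

jog_arm:
  moves:
    - [0,-0.2,-1,0,0]
    - [0,-0.4,-2,0,0]
    - [0,-0.6,-3,0,0]
    - [0,-0.8,-4,0,0]
    - [0,-0.8,-4,0,0]

```text
t: 8.02
tool_pos: [0.5663, 0.1168, 0.064]
tool_rot: [0.098, 0.995, -0.001, -0.0]
ft_force: [-1.0, -8.2, 7.6]
grip_width: 0.0098
```

jog_arm:
  moves:
    - [0,-0.2,-1,0,0]
    - [0,-0.4,-2,0,0]
    - [0,-0.4,-2,0,0]

```text
t: 8.27
tool_pos: [0.5662, 0.1162, 0.064]
tool_rot: [0.097, 0.995, -0.001, 0.0]
ft_force: [-1.3, -4.9, 6.9]
grip_width: 0.0097
```

jog_arm:
  moves:
    - [0,-0.2,-1,0,0]
    - [0,-0.4,-2,0,0]
    - [0,-0.4,-2,0,0]

```text
t: 8.52
tool_pos: [0.5662, 0.1159, 0.064]
tool_rot: [0.096, 0.995, 0.0, 0.0]
ft_force: [0.3, 0.6, 5.8]
grip_width: 0.0096
```

Force is 0 with the TCP at 0.1159, so the catch holds at about 60.5 mm. I'll release and rise.

jog_arm:
  moves:
    - [14,0,0,0,0]
    - [20,0,0,0,0]
    - [36,0,0,0,0]
    - [36,0,0,2,0]
    - [36,0,0,30,0]
    - [36,0,0,70,0]
    - [36,0,0,90,0]
    - [36,0,0,90,0]

```text
t: 9.18
tool_pos: [0.5678, 0.116, 0.1579]
tool_rot: [0.096, 0.995, 0.001, 0.003]
ft_force: [0.1, -0.5, 0.1]
grip_width: 0.036
```

Run:
```python
from h import *
st=manip.state();im=manip.snapshot('wrist');cv2.imwrite('pics/w4.png',im);s=manip.snapshot('scene')
crop(s,225,165,355,255,6,'pics/s4.png')
import pickle;pickle.dump(st,open('w4.pkl','wb'));print(st['t'],st['tool_pos'],st['ft_force'],st['grip_width'])
```

```text
9.1833 [0.5678298  0.11603463 0.15788816] [ 0.05144712 -0.53173327  0.14593848] 0.035960523313882053
```

View pics/w4.png

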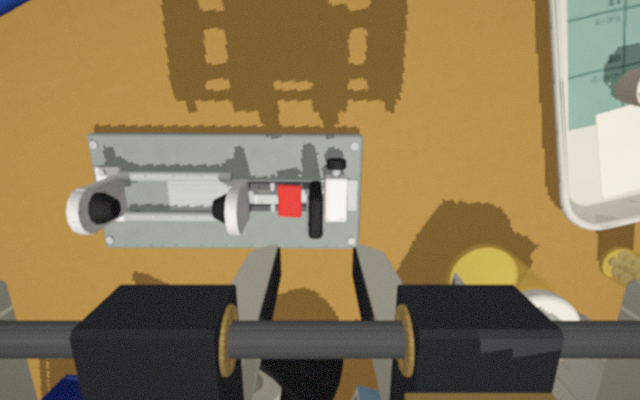

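View pics/s4.png

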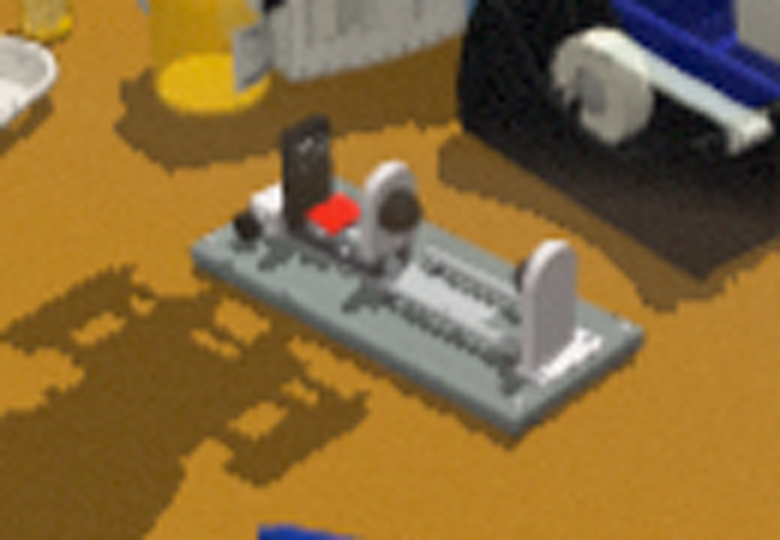

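The catch holds the carriage open: moving hub tip at about (213,208), fixed hub tip at about (120,208), holder corners unchanged in the scene view. Now to the roll.

jog_arm:
  moves:
    - [60,-4,-38,10,-7]
    - [80,-9,-76,25,-14]
    - [93,-15,-114,40,-21]
    - [93,-21,-152,55,-28]
    - [93,-27,-190,70,-35]
    - [93,-33,-228,80,-42]
    - [93,-39,-266,80,-49]
    - [93,-45,-304,80,-56]

```text
t: 9.95
tool_pos: [0.5199, -0.19, 0.233]
tool_rot: [0.555, 0.832, -0.0, -0.0]
ft_force: [0.9, -1.0, -0.2]
grip_width: 0.0846
```

jog_arm:
  moves:
    - [93,-6,-38,0,-5]
    - [93,-12,-76,0,-7.5]
    - [93,-16,-97,0,-7.5]
    - [93,-16,-97,0,-7.5]
    - [93,-16,-97,0,-7.5]
    - [93,-16,-97,0,-7.5]

```text
t: 10.45
tool_pos: [0.5046, -0.2841, 0.2324]
tool_rot: [0.605, 0.796, -0.0, -0.001]
ft_force: [0.2, 0.2, 0.3]
grip_width: 0.0928
```

Run:
```python
from h import *
st=manip.state();im=manip.snapshot('wrist');cv2.imwrite('pics/w5.png',im)
import pickle;pickle.dump(st,open('w5.pkl','wb'));print(st['t'],st['tool_pos'],st['tool_rot'],st['ft_force'],st['grip_width'])
```

```text
10.45 [ 0.50460188 -0.28411757  0.23235071] [ 6.05238244e-01  7.96043523e-01 -1.08665839e-04 -1.16832111e-03] [0.20049452 0.23963546 0.25201748] 0.0928319277674563
```

View pics/w5.png

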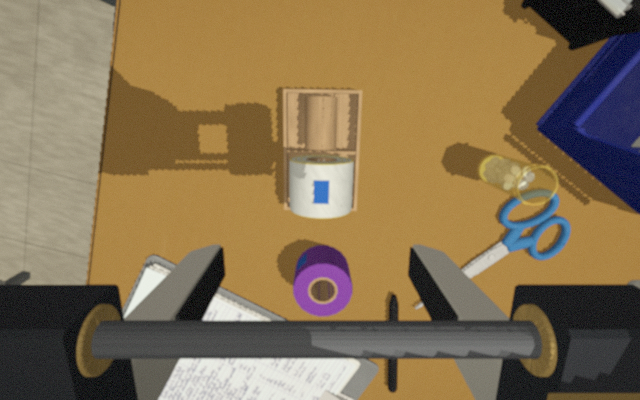

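Run:
```python
from h import *
im=cv2.imread('pics/w5.png')
crop(im,265,75,385,225,5,'pics/w5a.png')
```

```text
(no output)
```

View pics/w5a.png

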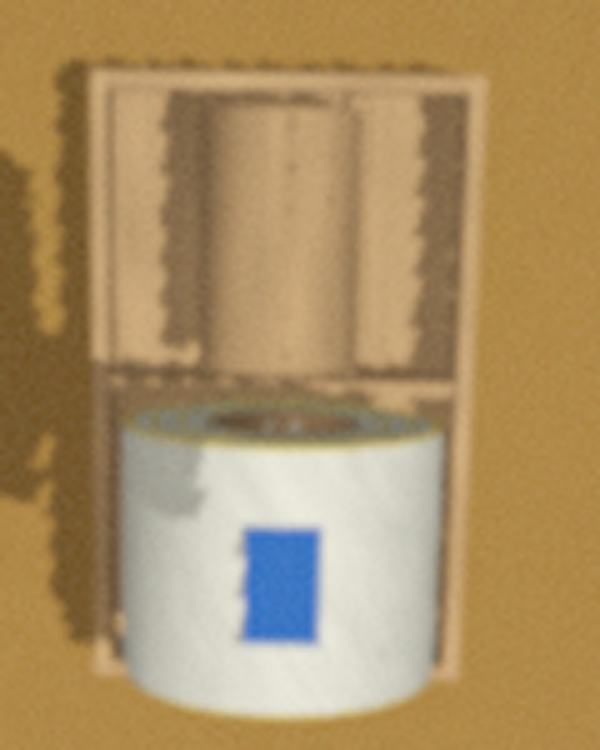

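Run:
```python
from h import *
import pickle
st=pickle.load(open('w5.pkl','rb'));w=cam('wrist',st)
f=lambda p:np.array((p[0]/5+265-.4,p[1]/5+75-.4))
C={n:unproj(w,f(p),.02) for n,p in dict(a=(90,68),b=(488,77),c=(456,680),d=(103,672)).items()}
for k,v in C.items(): print(k,v.round(4))
print('centre',((C['a']+C['b']+C['c']+C['d'])/4).round(4))
ang=lambda v:np.degrees(np.arctan2(v[1],v[0]))
print(ang(C['a']-C['d']),ang(C['b']-C['c']),ang(C['b']-C['a'])+90,ang(C['c']-C['d'])+90)
n1=unproj(w,f((285,447)),.067);n2=unproj(w,f((285,717)),.067);print('ends',n1,n2,np.linalg.norm(n1-n2),(n1+n2)/2,ang(n1-n2))
for z in(.036,.044):
  q=[unproj(w,f(p),z) for p in((122,440),(445,440),(432,690),(135,690))];print(np.round(q,4),np.mean(q,0), [np.linalg.norm(q[0]-q[1]),np.linalg.norm(q[2]-q[3])],ang(q[0]-q[3]),ang(q[1]-q[2]))
```

```text
a [ 0.4495 -0.2061  0.02  ]
b [ 0.5234 -0.1873  0.02  ]
c [ 0.5534 -0.3044  0.02  ]
d [ 0.4814 -0.3226  0.02  ]
centre [ 0.5019 -0.2551  0.02  ]
105.33296492925437 104.36204066240302 104.2866656452045 104.19531865605684
ends [ 0.50263064 -0.25909623  0.067     ] [ 0.5162372  -0.30730995  0.067     ] 0.05009691955463868 [ 0.50943392 -0.28320309  0.067     ] 105.75978395207257
[[ 0.4736 -0.2711  0.036 ]
 [ 0.5339 -0.2544  0.036 ]
 [ 0.5463 -0.3035  0.036 ]
 [ 0.4887 -0.3196  0.036 ]] [ 0.51064438 -0.28714762  0.036     ] [np.float64(0.06255200410940502), np.float64(0.05983827254465946)] 107.28003641406393 104.21318249313087
[[ 0.4739 -0.2697  0.044 ]
 [ 0.5328 -0.2533  0.044 ]
 [ 0.5449 -0.3013  0.044 ]
 [ 0.4886 -0.317   0.044 ]] [ 0.51003791 -0.28534774  0.044     ] [np.float64(0.06110240240988409), np.float64(0.05845155979560964)] 107.28003641406396 104.21318249313101
```

The roll top edges unproject to a length of 50.1 mm and a centre of (0.5094,-0.2832). The carton slot gives (0.5092,-0.2832), so they agree. The axis is at 104.5°. Going down to grasp.

jog_arm:
  force: 15
  moves:
    - [93,4.7,1,-38,-1]
    - [93,4.7,1,-76,-1]
    - [93,4.7,1,-114,-1]
    - [93,4.7,1,-145,-1]
    - [93,4.7,1,-170,-1]
    - [93,4.7,1,-185,-1]
    - [93,4.7,1,-191,-1]
    - [93,4.7,1,-191,-1]

```text
t: 11.17
tool_pos: [0.5092, -0.2827, 0.0412]
tool_rot: [0.612, 0.791, -0.0, -0.001]
ft_force: [0.7, -0.9, 0.7]
grip_width: 0.093
```

jog_arm:
  moves:
    - [72,0,0,0,0]
    - [66,0,0,0,0]
    - [64,0,0,0,0]
    - [62,0,0,0,0]
    - [58,0,0,0,0]
    - [52,0,0,0,0]
    - [52,0,0,0,0]

```text
t: 11.75
tool_pos: [0.5096, -0.2846, 0.0432]
tool_rot: [0.613, 0.79, 0.0, 0.0]
ft_force: [-1.2, 0.1, 6.8]
grip_width: 0.0614
```

jog_arm:
  moves:
    - [52,0,0,2,0]
    - [52,0,0,5,0]
    - [52,0,0,10,0]
    - [52,0,0,20,0]
    - [52,0,0,40,0]
    - [52,0,0,70,0]
    - [52,0,0,90,0]
    - [52,0,0,90,0]

```text
t: 12.42
tool_pos: [0.511, -0.2854, 0.137]
tool_rot: [0.613, 0.79, 0.001, 0.003]
ft_force: [0.0, -1.0, -1.0]
grip_width: 0.0615
```

Run:
```python
from h import *
st=manip.state();im=manip.snapshot('wrist');cv2.imwrite('pics/w6.png',im)
import pickle;pickle.dump(st,open('w6.pkl','wb'));print(st['t'],st['tool_pos'],st['tool_rot'],st['ft_force'],st['grip_width'])
```

```text
12.4167 [ 0.51100546 -0.2854396   0.13700181] [6.12591951e-01 7.90393922e-01 6.63037282e-04 2.84781273e-03] [ 0.02570367 -0.96834185 -1.02291753] 0.06148360019942301
```

View pics/w6.png

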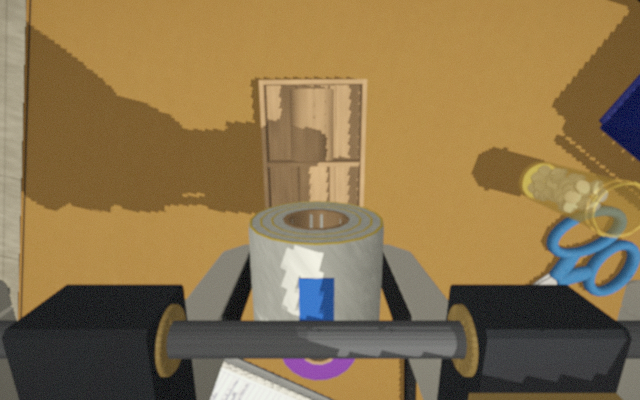

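The roll is held (face centre at about (316,223)) and the carton stayed put. I'll work out the roll's offset in the gripper and refine the holder pose from picture w4.

Run:
```python
from h import *
crop(cv2.imread('pics/w4.png'),60,120,370,260,2.55,'pics/w4a.png')
crop(cv2.imread('pics/w6.png'),240,190,400,330,5,'pics/w6a.png')
```

```text
(no output)
```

View pics/w4a.png

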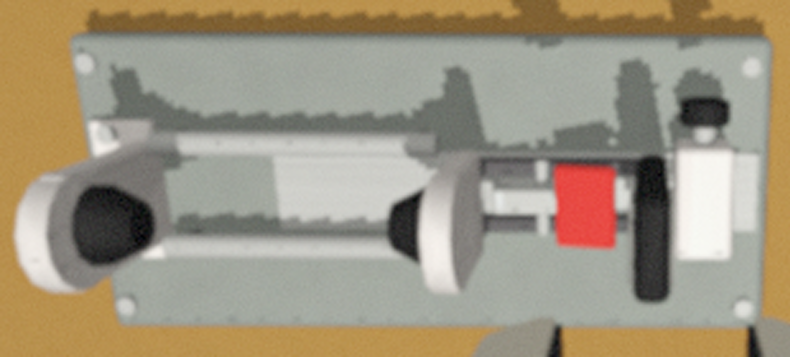

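View pics/w6a.png

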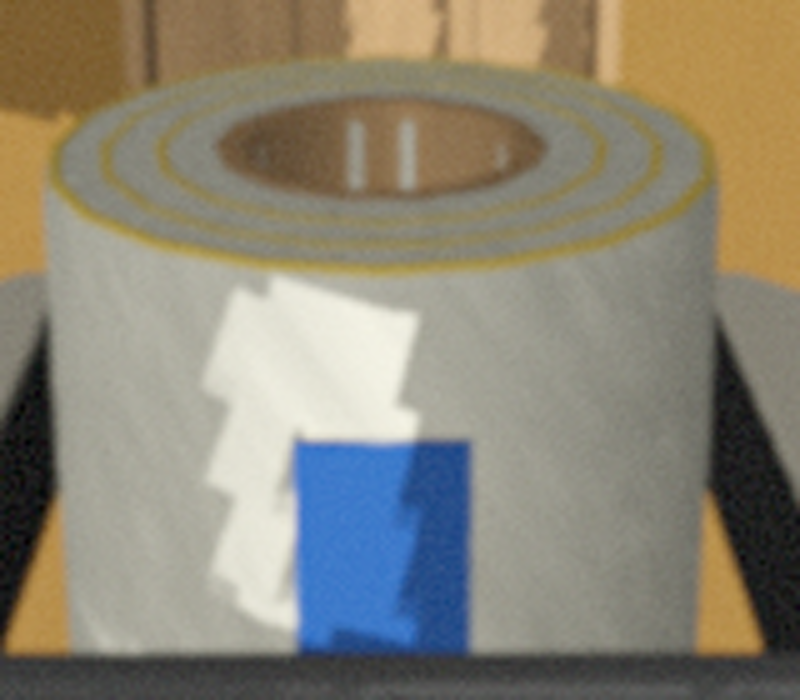

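Run:
```python
from h import *
import pickle
from scipy.optimize import least_squares
st=pickle.load(open('w6.pkl','rb'))
c=manip.calibration('wrist');H=np.array(c['hand_eye']);K=np.array([[c['fx'],0,c['cx']],[0,c['fy'],c['cy']],[0,0,1]])
cm=(K,H[:3,:3],H[:3,3])   # tool frame
f=lambda p:np.array((p[0]/5+240-.4,p[1]/5+190-.4))
obs=[((382,272),0,-31),((382,58),0,31),((48,165),-31,0),((716,165),31,0),((382,198),0,-12.7),((382,95),0,12.7),((218,150),-12.7,0),((547,150),12.7,0)]
def res(x): return np.ravel([proj(cm,[x[0],x[1]+dy/1e3,x[2]+dz/1e3])[0]-f(uv) for uv,dy,dz in obs])
o=least_squares(res,[.025,0,.006]);print('face centre tool',o.x,o.fun.round(1))
st=pickle.load(open('w4.pkl','rb'));w=cam('wrist',st)
f4=lambda p:np.array((p[0]/2.55+60-.3,p[1]/2.55+120-.3))
obs=[((70,38),(-50,-51,15)),((772,40),(-50,172,15)),((760,325),(50,172,15)),((120,325),(50,-51,15)),((32,290),None,0)][:4]
def res(x):
    c,sn=np.cos(x[2]),np.sin(x[2]);r=[]
    for uv,P in obs:
        W=np.array([c*P[0]-sn*P[1],sn*P[0]+c*P[1],P[2]])/1000+[x[0],x[1],0]
        r.append(proj(w,W)[0]-f4(uv))
    return np.ravel(r)
o=least_squares(res,[.537,-.02,-.195]);print(o.x,np.degrees(o.x[2]),o.fun.round(2))
x=np.array([.5401,-.0144,-.1963]);cc,sn=np.cos(x[2]),np.sin(x[2])
def Hh(P): d=P[:2]-x[:2]; return np.array([cc*d[0]+sn*d[1],-sn*d[0]+cc*d[1]])*1000
for n,p,z in [('tab',(652,240),.08),('tabL',(635,290),.08),('tabR',(669,290),.08),('tabfar',(652,300),.08),('padL',(557,205),.038),('padR',(615,205),.038),('padT',(586,166),.038),('padB',(586,247),.038),('hubtipM',(390,225),.056),('hubtipF',(150,232),.056),('rod1',(300,144),.0234),('rod2',(300,246),.0234)]:
    P=unproj(w,f4(p),z);print(n,P.round(4),Hh(P).round(1))
```

```text
face centre tool [0.02600895 0.0002329  0.00554716] [-0.   2.3  0.1  0.1 -1.6 -2.9  1.7 -2.9  0.   0.1  0.   2.8  4.8  0.1
 -4.9  0.1]
[ 0.54037573 -0.01408376 -0.19494464] -11.169505337015842 [-2.34 -1.29  1.81 -1.49  1.93  2.26 -1.33  2.01]
tab [0.5624 0.1171 0.08  ] [ -3.7 133.3]
tabL [0.5752 0.11   0.08  ] [ 10.1 128.9]
tabR [0.5769 0.1188 0.08  ] [ 10.1 137.8]
tabfar [0.5788 0.1139 0.08  ] [ 13.  133.4]
padL [0.5592 0.0883 0.038 ] [ -1.3 104.4]
padR [0.5626 0.1056 0.038 ] [ -1.4 122.1]
padT [0.549  0.0995 0.038 ] [-13.5 113.5]
padB [0.574  0.0941 0.038 ] [ 12.1 113. ]
hubtipM [0.5512 0.043  0.056 ] [-0.3 58.5]
hubtipF [ 0.5401 -0.0248  0.056 ] [  2.  -10.2]
rod1 [0.5279 0.0111 0.0234] [-16.9  22.6]
rod2 [0.5604 0.001  0.0234] [16.9 19. ]
```

The roll sits 1 mm along the axis and 5.5 mm below the TCP. The rods come out at x_h ±16.9, so the holder frame is right. Carry the roll to y_h about 22, midway between the hub tips.

jog_arm:
  moves:
    - [52,4,30,10,-4]
    - [52,9,70,20,-9]
    - [52,14,110,20,-14]
    - [52,19,150,20,-19]
    - [52,24,190,20,-23]
    - [52,29,230,20,-25.7]
    - [52,33,268,20,-25.7]
    - [52,35,291,20,-25.7]

```text
t: 13.13
tool_pos: [0.5441, 0.0116, 0.1515]
tool_rot: [0.772, 0.636, -0.0, -0.001]
ft_force: [0.5, -0.1, -1.1]
grip_width: 0.0615
```

jog_arm:
  moves:
    - [52,0,0,0,0]
    - [52,0,0,0,0]
    - [52,0,0,0,0]
    - [52,0,0,0,0]

```text
t: 13.47
tool_pos: [0.5442, 0.005, 0.1525]
tool_rot: [0.774, 0.634, -0.0, 0.0]
ft_force: [-0.8, -0.8, -1.1]
grip_width: 0.0616
```

Run:
```python
from h import *
st=manip.state();im=manip.snapshot('wrist');cv2.imwrite('pics/w7.png',im)
import pickle;pickle.dump(st,open('w7.pkl','wb'));print(st['t'],st['tool_pos'],st['tool_rot'],st['ft_force'],st['grip_width'])
```

```text
13.4667 [0.54418873 0.00502952 0.15250977] [ 7.73632017e-01  6.33635027e-01 -3.49371586e-04  1.82403825e-04] [-0.76883026 -0.7992152  -1.12116787] 0.06156736006130364
```

View pics/w7.png

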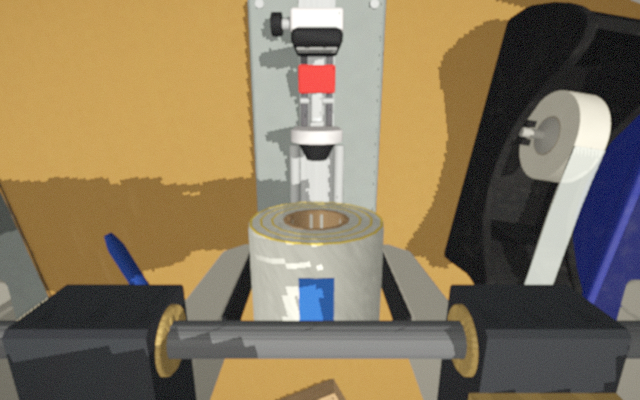

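The roll is lined up with the hub axis (column 316 for both). Going down.

jog_arm:
  moves:
    - [52,0,0,-30,0]
    - [52,0,0,-55,0]
    - [52,0,0,-72,0]
    - [52,0,0,-82,0]
    - [52,0,0,-87,0]
    - [52,0,0,-89,0]
    - [52,0,0,-89,0]
    - [52,0,0,-89,0]

```text
t: 14.18
tool_pos: [0.545, 0.0064, 0.0644]
tool_rot: [0.773, 0.634, 0.0, 0.0]
ft_force: [0.5, -0.8, -2.0]
grip_width: 0.0612
```

jog_arm:
  moves:
    - [52,0,0,-1,0]
    - [52,0,0,-2,0]
    - [52,0,0,-2,0]

```text
t: 14.43
tool_pos: [0.5447, 0.0069, 0.0619]
tool_rot: [0.773, 0.635, 0.0, 0.0]
ft_force: [-0.7, -0.4, -0.7]
grip_width: 0.0617
```

jog_arm:
  moves:
    - [52,0,0,-1,0]
    - [52,0,0,-2,0]
    - [52,0,0,-2,0]

```text
t: 14.68
tool_pos: [0.5447, 0.0068, 0.0608]
tool_rot: [0.773, 0.634, 0.001, -0.0]
ft_force: [-2.8, 0.9, 14.6]
grip_width: 0.0616
```

Contact with the rods at z 0.061, near the expected 0.0595. I'll ease off 1.5 mm and let go gently.

jog_arm:
  moves:
    - [52,0,0,1,0]
    - [52,0,0,1.5,0]
    - [60,0,0,1.5,0]
    - [63,0,0,1.5,0]
    - [66,0,0,1.5,0]
    - [70,0,0,1.5,0]
    - [76,0,0,1.5,0]
    - [76,0,0,1.5,0]

```text
t: 15.35
tool_pos: [0.5445, 0.0066, 0.0611]
tool_rot: [0.773, 0.634, -0.0, 0.0]
ft_force: [-0.3, 0.7, -0.2]
grip_width: 0.075
```

jog_arm:
  moves:
    - [78,0,0,15,0]
    - [78,0,0,50,0]
    - [78,0,0,85,0]
    - [78,0,0,120,0]
    - [78,0,0,150,0]
    - [78,0,0,150,0]
    - [78,0,0,150,0]

```text
t: 15.93
tool_pos: [0.5452, 0.007, 0.2125]
tool_rot: [0.773, 0.635, 0.002, 0.001]
ft_force: [0.3, 0.8, 0.7]
grip_width: 0.0777
```

Run:
```python
from h import *
st=manip.state();im=manip.snapshot('wrist');cv2.imwrite('pics/w8.png',im);s=manip.snapshot('scene')
crop(s,225,165,355,255,6,'pics/s8.png')
import pickle;pickle.dump(st,open('w8.pkl','wb'));print(st['t'],st['tool_pos'],st['tool_rot'],st['ft_force'],st['grip_width'])
```

```text
15.9333 [0.54522611 0.00695809 0.21254174] [7.72746406e-01 6.34712618e-01 1.55645564e-03 6.79273550e-04] [0.3083298  0.77796352 0.67454286] 0.07771582601570952
```

View pics/w8.png

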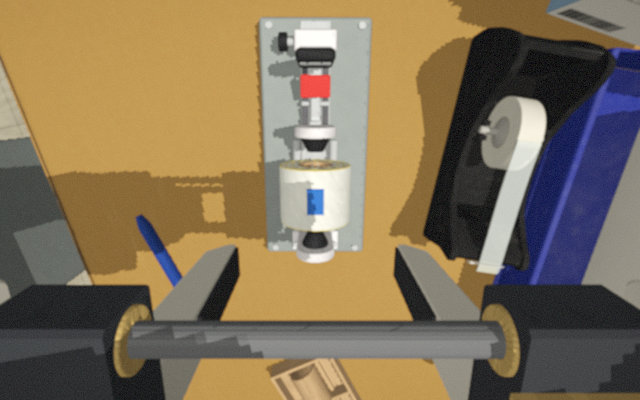

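View pics/s8.png

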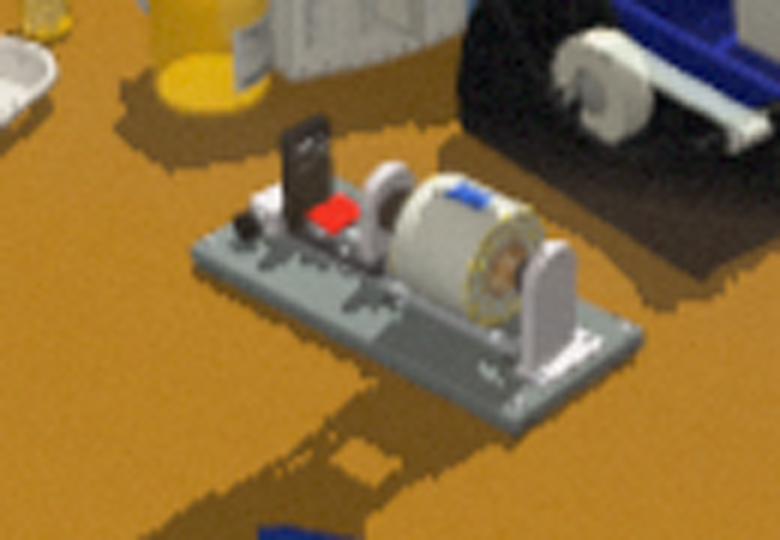

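The roll lies on the rods, axis parallel, between the hub tips (pixels (316,150) and (316,235)). The holder corners are unchanged. Next is the red pad: closed fingers, with the 15 mm pad width along the holder's y, and aiming just inward of the tab.

jog_arm:
  force: 20
  moves:
    - [40,6,30,-10,0]
    - [20,12,64,-25,0]
    - [0,18,94,-50,0]
    - [0,18,94,-75,0]
    - [0,18,94,-95,0]
    - [0,18,94,-100,0]
    - [0,18,94,-100,0]
    - [0,18,94,-100,0]

```text
t: 16.7
tool_pos: [0.5623, 0.0997, 0.1109]
tool_rot: [0.773, 0.634, -0.001, -0.0]
ft_force: [0.5, -0.5, 0.7]
grip_width: 0.0294
```

Run:
```python
from h import *
st=manip.state();im=manip.snapshot('wrist');cv2.imwrite('pics/w9.png',im);s=manip.snapshot('scene')
crop(s,225,165,355,255,6,'pics/s9.png')
import pickle;pickle.dump(st,open('w9.pkl','wb'));print(st['t'],st['tool_pos'],st['tool_rot'],st['ft_force'],st['grip_width'])
```

```text
16.7 [0.56231667 0.099715   0.11087375] [ 7.73389616e-01  6.33930575e-01 -7.23294321e-04 -6.88085369e-05] [ 0.49028091 -0.51565521  0.71335545] 0.02939751481297475
```

View pics/w9.png

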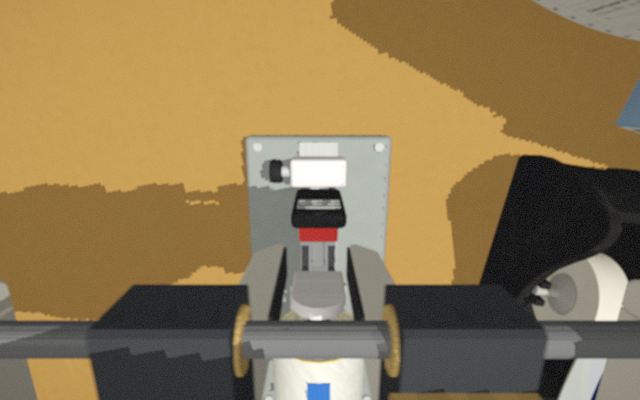

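View pics/s9.png

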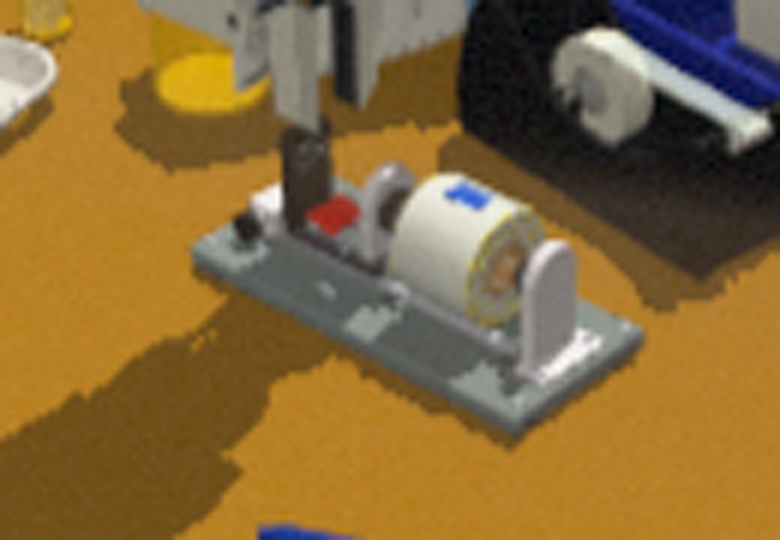

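Fingers are still closing. They are centred over the pad and tab (column 318). Wait, then go down to tips at about 45 mm.

jog_arm:
  moves:
    - [0,0,0,0,0]
    - [0,0,0,0,0]
    - [0,0,0,0,0]
    - [0,0,0,0,0]
    - [0,0,0,-20,0]
    - [0,0,0,-38,0]
    - [0,0,0,-49,0]
    - [0,0,0,-49,0]

```text
t: 17.47
tool_pos: [0.5615, 0.1005, 0.0604]
tool_rot: [0.773, 0.634, -0.001, -0.001]
ft_force: [0.4, -0.0, -0.6]
grip_width: 0.0003
```

jog_arm:
  moves:
    - [0,0.2,1,0,0]
    - [0,0.4,2,0,0]
    - [0,0.4,2,0,0]

```text
t: 17.72
tool_pos: [0.5631, 0.1022, 0.0627]
tool_rot: [0.773, 0.634, 0.0, 0.0]
ft_force: [-0.9, -1.5, -1.4]
grip_width: 0.0005
```

jog_arm:
  moves:
    - [0,0.2,1,0,0]
    - [0,0.2,1,0,0]

```text
t: 17.88
tool_pos: [0.5631, 0.1023, 0.0627]
tool_rot: [0.773, 0.634, -0.0, 0.001]
ft_force: [0.3, -5.0, -0.8]
grip_width: 0.0004
```

jog_arm:
  moves:
    - [0,0.2,1,0,0]
    - [0,0.2,1,0,0]

```text
t: 18.05
tool_pos: [0.5632, 0.1027, 0.0627]
tool_rot: [0.773, 0.634, -0.0, 0.001]
ft_force: [-1.3, -8.5, 0.2]
grip_width: 0.0004
```

Contact with the tab face at 8.5 N, about the spring force, so the tab is held. Now press down.

jog_arm:
  moves:
    - [0,0,0,-2,0]
    - [0,0,0,-4,0]
    - [0,0,0,-6,0]
    - [0,0,0,-6,0]

```text
t: 18.38
tool_pos: [0.5636, 0.1023, 0.057]
tool_rot: [0.774, 0.634, -0.0, 0.001]
ft_force: [-0.5, -8.6, 1.2]
grip_width: 0.0004
```

jog_arm:
  moves:
    - [0,0,0,-2,0]
    - [0,0,0,-4,0]
    - [0,0,0,-4,0]

```text
t: 18.63
tool_pos: [0.5639, 0.1025, 0.0532]
tool_rot: [0.774, 0.634, 0.0, 0.001]
ft_force: [-1.5, -7.6, 4.4]
grip_width: 0.0008
```

jog_arm:
  moves:
    - [0,0,0,-1,0]
    - [0,0,0,-2,0]
    - [0,0,0,-2,0]

```text
t: 18.88
tool_pos: [0.564, 0.1026, 0.0515]
tool_rot: [0.774, 0.634, 0.0, 0.001]
ft_force: [-2.0, -7.1, 7.3]
grip_width: 0.0001
```

jog_arm:
  moves:
    - [0,0,0,-1,0]
    - [0,0,0,-2,0]
    - [0,0,0,-2,0]

```text
t: 19.13
tool_pos: [0.5641, 0.1024, 0.0498]
tool_rot: [0.774, 0.634, 0.001, 0.001]
ft_force: [-1.4, -8.6, 12.2]
grip_width: 0.0005
```

jog_arm:
  moves:
    - [0,0,0,-1,0]
    - [0,0,0,-1.5,0]
    - [0,0,0,-1.5,0]

```text
t: 19.38
tool_pos: [0.5642, 0.1024, 0.0487]
tool_rot: [0.774, 0.634, 0.001, 0.001]
ft_force: [-3.3, -9.4, 17.7]
grip_width: 0.0007
```

jog_arm:
  moves:
    - [0,-0.1,-0.5,0,0]
    - [0,-0.2,-1,0,0]
    - [0,-0.3,-1.5,0,0]
    - [0,-0.3,-1.5,0,0]

```text
t: 19.72
tool_pos: [0.5639, 0.1008, 0.0487]
tool_rot: [0.774, 0.634, 0.001, 0.001]
ft_force: [-3.0, -7.6, 17.6]
grip_width: 0.0004
```

jog_arm:
  moves:
    - [0,-0.1,-0.5,0,0]
    - [0,-0.2,-1,0,0]
    - [0,-0.3,-1.5,0,0]
    - [0,-0.4,-2,0,0]
    - [0,-0.4,-2,0,0]

```text
t: 20.13
tool_pos: [0.5635, 0.0989, 0.0487]
tool_rot: [0.774, 0.634, 0.001, 0.001]
ft_force: [-2.7, -9.7, 17.6]
grip_width: 0.0006
```

The catch is freed: the carriage follows at about 9 N against the fingertip. Ease it in.

jog_arm:
  moves:
    - [0,-0.3,-1.5,0,0]
    - [0,-0.6,-3,0,0]
    - [0,-0.9,-4.5,0,0]
    - [0,-1.2,-6,0,0]
    - [0,-1.5,-7.5,0,0]
    - [0,-1.8,-9,0,0]
    - [0,-2.1,-10.5,0,0]
    - [0,-2.1,-10.5,0,0]

```text
t: 20.8
tool_pos: [0.5614, 0.0884, 0.0487]
tool_rot: [0.774, 0.633, 0.001, 0.001]
ft_force: [-2.6, -7.1, 16.6]
grip_width: 0.0004
```

jog_arm:
  moves:
    - [0,-0.3,-1.5,0,0]
    - [0,-0.6,-3,0.5,0]
    - [0,-0.9,-4.5,1,0]
    - [0,-1.2,-6,1,0]
    - [0,-1.5,-7.5,1,0]
    - [0,-1.8,-9,1,0]
    - [0,-2.1,-10.5,1,0]
    - [0,-2.1,-10.5,1,0]

```text
t: 21.47
tool_pos: [0.5593, 0.0781, 0.0489]
tool_rot: [0.774, 0.634, 0.001, 0.001]
ft_force: [0.4, -6.6, 4.4]
grip_width: 0.0007
```

Run:
```python
from h import *
st=manip.state();s=manip.snapshot('scene')
crop(s,225,165,355,255,6,'pics/s10.png')
print(st['t'],st['tool_pos'],st['tool_rot'],st['ft_force'],st['grip_width'])
```

```text
21.4667 [0.55931625 0.07810185 0.04889593] [7.73647567e-01 6.33614166e-01 5.49851742e-04 1.49235593e-03] [ 0.36776179 -6.64494986  4.39637019] 0.000681872863916095
```

View pics/s10.png

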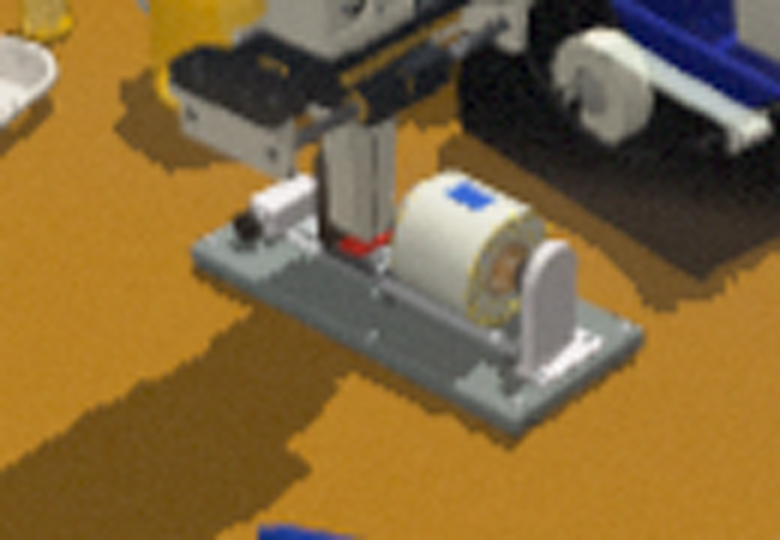

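The carriage is at about 36 mm and entering the roll, and the holder hasn't moved. Continue.

jog_arm:
  moves:
    - [0,-0.3,-1.5,0,0]
    - [0,-0.6,-3,0,0]
    - [0,-0.9,-4.5,0,0]
    - [0,-1.2,-6,0,0]
    - [0,-1.5,-7.5,0,0]
    - [0,-1.8,-9,0,0]
    - [0,-2.1,-10.5,0,0]
    - [0,-2.1,-10.5,0,0]

```text
t: 22.18
tool_pos: [0.5573, 0.0679, 0.0489]
tool_rot: [0.774, 0.634, 0.001, 0.001]
ft_force: [-0.8, -5.8, 6.0]
grip_width: 0.0003
```

jog_arm:
  moves:
    - [0,-0.3,-1.5,0,0]
    - [0,-0.6,-3,0,0]
    - [0,-0.9,-4.5,0,0]
    - [0,-0.9,-4.5,0,0]

```text
t: 22.52
tool_pos: [0.5564, 0.0635, 0.0489]
tool_rot: [0.774, 0.634, 0.001, 0.001]
ft_force: [-0.9, -6.1, 5.9]
grip_width: 0.0006
```

jog_arm:
  moves:
    - [0,-0.2,-1,0,0]
    - [0,-0.4,-2,0,0]
    - [0,-0.6,-3,0,0]
    - [0,-0.6,-3,0,0]

```text
t: 22.85
tool_pos: [0.5558, 0.0608, 0.0489]
tool_rot: [0.773, 0.634, 0.001, 0.001]
ft_force: [-0.4, -6.5, 5.8]
grip_width: 0.0004
```

jog_arm:
  moves:
    - [0,-0.2,-1,0,0]
    - [0,-0.4,-2,0,0]
    - [0,-0.4,-2,0,0]

```text
t: 23.1
tool_pos: [0.5554, 0.0589, 0.0489]
tool_rot: [0.773, 0.634, 0.001, 0.001]
ft_force: [0.6, -4.8, 7.0]
grip_width: 0.0004
```

jog_arm:
  moves:
    - [0,-0.2,-1,0,0]
    - [0,-0.4,-2,0,0]
    - [0,-0.4,-2,0,0]

```text
t: 23.35
tool_pos: [0.5551, 0.0569, 0.0489]
tool_rot: [0.773, 0.634, 0.001, 0.001]
ft_force: [-0.3, -5.0, 6.4]
grip_width: 0.0006
```

jog_arm:
  moves:
    - [0,-0.2,-1,0,0]
    - [0,-0.2,-1,0,0]
    - [0,-0.2,-1,0,0]

```text
t: 23.6
tool_pos: [0.5549, 0.0561, 0.0489]
tool_rot: [0.773, 0.634, 0.001, 0.001]
ft_force: [-0.2, -5.1, 5.6]
grip_width: 0.0004
```

jog_arm:
  moves:
    - [0,-0.2,-1,0,0]
    - [0,-0.2,-1,0,0]
    - [0,-0.2,-1,0,0]

```text
t: 23.85
tool_pos: [0.5547, 0.0551, 0.0489]
tool_rot: [0.773, 0.634, 0.001, 0.001]
ft_force: [0.3, -4.4, 7.3]
grip_width: 0.0006
```

jog_arm:
  moves:
    - [0,-0.2,-1,0,0]
    - [0,-0.2,-1,0,0]
    - [0,-0.2,-1,0,0]

```text
t: 24.1
tool_pos: [0.5547, 0.0551, 0.0489]
tool_rot: [0.773, 0.634, 0.001, 0.001]
ft_force: [-0.1, -0.3, 6.0]
grip_width: 0.0003
```

jog_arm:
  moves:
    - [0,-0.2,-1,0,0]
    - [0,-0.2,-1,0,0]
    - [0,-0.2,-1,0,0]

```text
t: 24.35
tool_pos: [0.5547, 0.0551, 0.0489]
tool_rot: [0.773, 0.635, 0.002, 0.0]
ft_force: [0.8, 1.5, 5.4]
grip_width: 0.0003
```

Force falls to zero with the position stalled at 0.0551 (carriage about 13–14 mm), so it is seated. Raise and look.

jog_arm:
  moves:
    - [0,0.1,0.5,2,0]
    - [0,0,0,6,0]
    - [0,0,-1,15,0]
    - [0,0,-1,40,0]
    - [0,0,-1,70,0]
    - [0,-10,-31,100,0]
    - [0,-20,-61,130,0]
    - [0,-20,-61,150,0]

```text
t: 25.02
tool_pos: [0.5312, -0.0119, 0.2006]
tool_rot: [0.775, 0.632, -0.0, 0.001]
ft_force: [-0.6, -0.4, 0.6]
grip_width: 0.0004
```

jog_arm:
  moves:
    - [0,0,0,0,0]
    - [0,0,0,0,0]
    - [0,0,0,0,0]

```text
t: 25.27
tool_pos: [0.5329, -0.006, 0.1975]
tool_rot: [0.773, 0.635, 0.0, -0.0]
ft_force: [0.3, -0.3, 0.1]
grip_width: 0.0002
```

Run:
```python
from h import *
st=manip.state();im=manip.snapshot('wrist');s=manip.snapshot('scene');t=manip.snapshot('top')
cv2.imwrite('pics/w11.png',im);cv2.imwrite('pics/s11f.png',s);cv2.imwrite('pics/t11f.png',t)
crop(s,225,165,355,255,6,'pics/s11.png')
import pickle;pickle.dump(st,open('w11.pkl','wb'))
print(st['t'],st['tool_pos'],st['tool_rot'],st['ft_force'],st['grip_width'])
```

```text
25.2667 [ 0.53291482 -0.00597018  0.19749921] [ 7.72609841e-01  6.34881014e-01  9.98241535e-05 -3.49001624e-04] [ 0.30557867 -0.25538702  0.07264684] 0.00023605611627577005
```

View pics/w11.png

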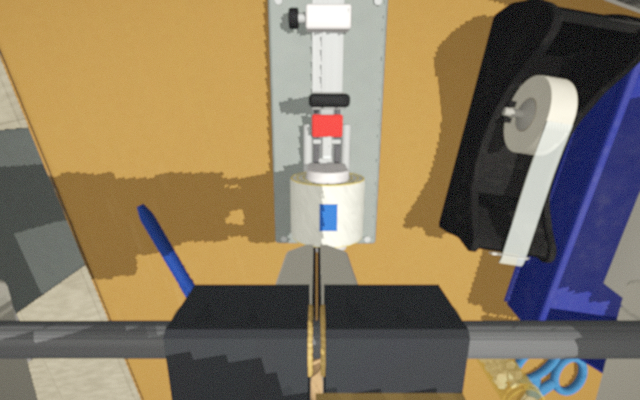

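View pics/s11.png

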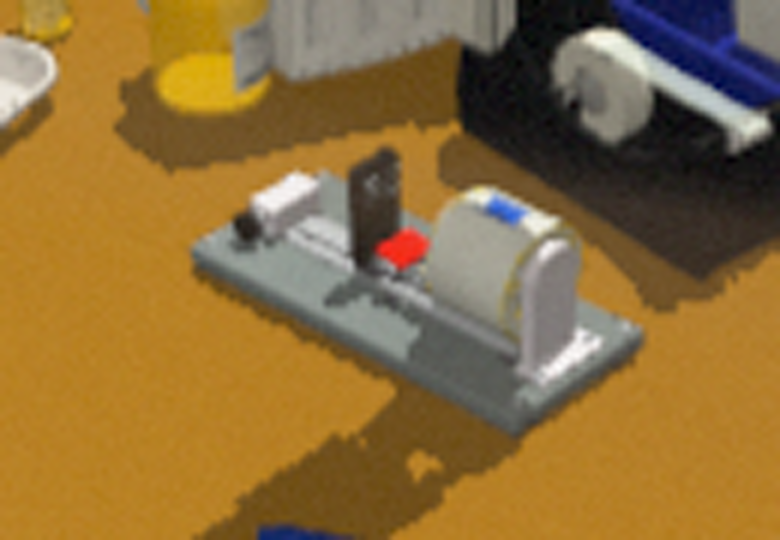

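Run:
```python
from h import *
crop(cv2.imread('pics/w11.png'),260,0,400,255,3,'pics/w11a.png')
crop(cv2.imread('pics/t11f.png'),215,165,325,240,7,'pics/t11a.png')
```

```text
(no output)
```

View pics/w11a.png

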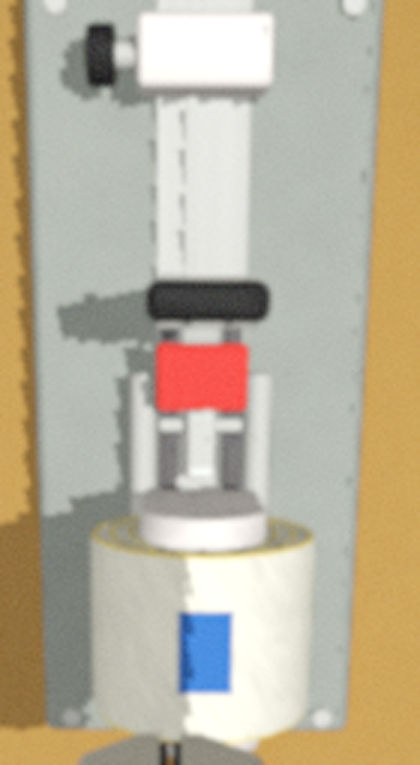

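View pics/t11a.png

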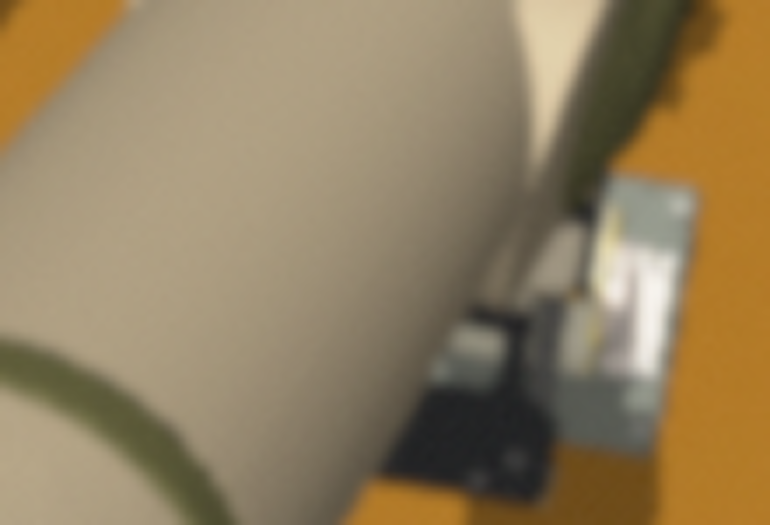

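View pics/t11f.png

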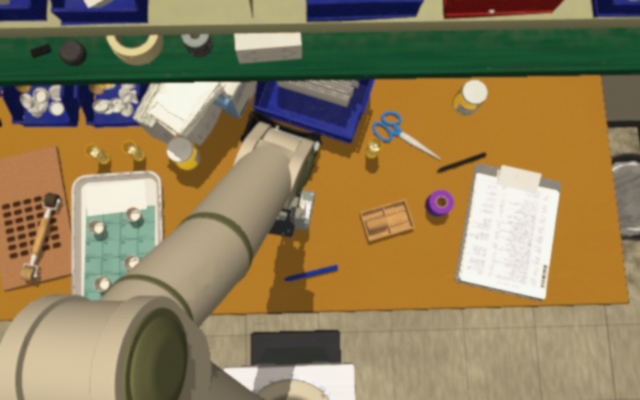

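The moving hanger is flush with the roll's end face (crop (203,530)). I'll shift to view the fixed side.

jog_arm:
  moves:
    - [0,0,-35,20,0]
    - [0,-5,-70,40,0]
    - [0,-10,-105,50,0]
    - [0,-10,-125,50,0]
    - [0,-10,-125,50,0]
    - [0,-10,-125,50,0]
    - [0,-10,-125,50,0]

```text
t: 26.0
tool_pos: [0.523, -0.1307, 0.2467]
tool_rot: [0.773, 0.635, -0.001, -0.001]
ft_force: [-0.6, 0.7, 0.6]
grip_width: 0.0002
```

Run:
```python
from h import *
import pickle
st=manip.state();im=manip.snapshot('wrist');s=manip.snapshot('scene');t=manip.snapshot('top')
cv2.imwrite('pics/w12.png',im);cv2.imwrite('pics/s12f.png',s);cv2.imwrite('pics/t12f.png',t)
crop(s,245,175,345,250,7,'pics/s12.png');crop(t,215,165,325,240,7,'pics/t12.png')
print(st['t'],st['tool_pos'],st['ft_force']);pickle.dump(st,open('w12.pkl','wb'))
```

```text
26.0 [ 0.52304615 -0.13074399  0.24665088] [-0.60435006  0.66694301  0.60288193]
```

View pics/w12.png

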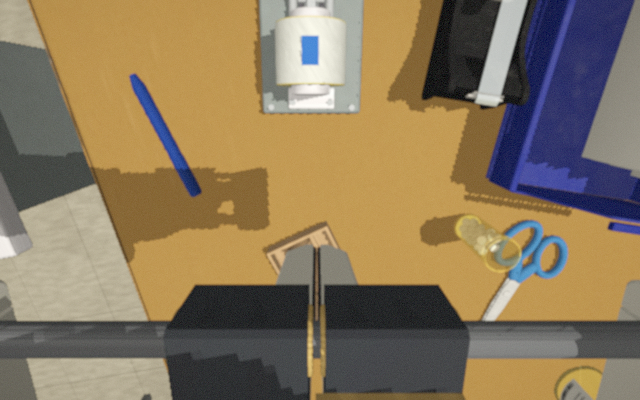

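View pics/s12.png

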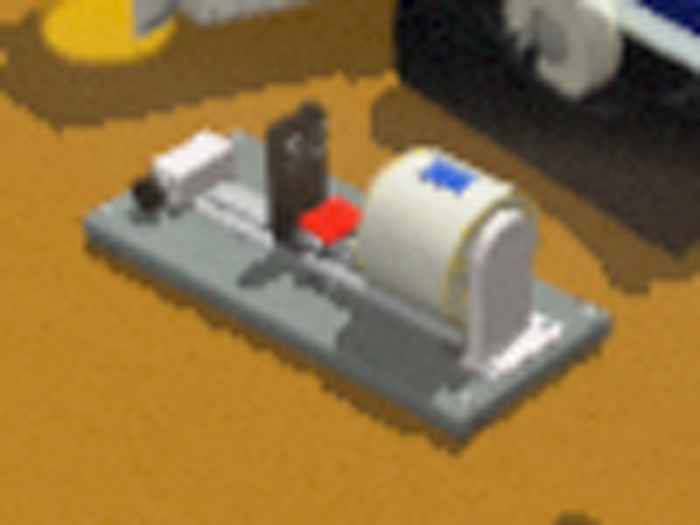

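View pics/t12.png

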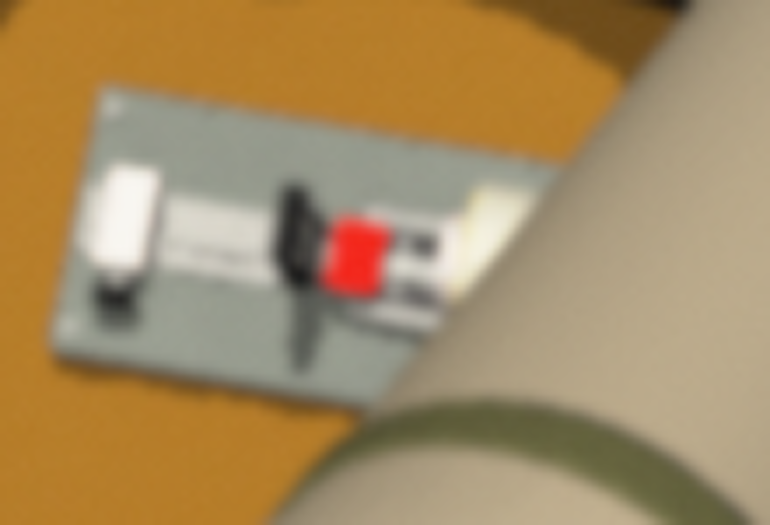

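Run:
```python
from h import *
import pickle
crop(cv2.imread('pics/w12.png'),250,0,370,120,5,'pics/w12a.png')
t=cam('top');f=lambda p:np.array((p[0]/7+215-.43,p[1]/7+165-.43))
d=np.array([.195,.981])
for a,b,z in(((370,260),(327,255),.038),((426,265),(387,260),.038),((338,192),(296,187),.08),((341,290),(299,283),.08)):
    print((unproj(t,f(b),z)-unproj(t,f(a),z))[:2]@d*1000)
```

```text
15.419746598906414
14.01640957390499
14.611611973437764
14.676562469581464
```

View pics/w12a.png

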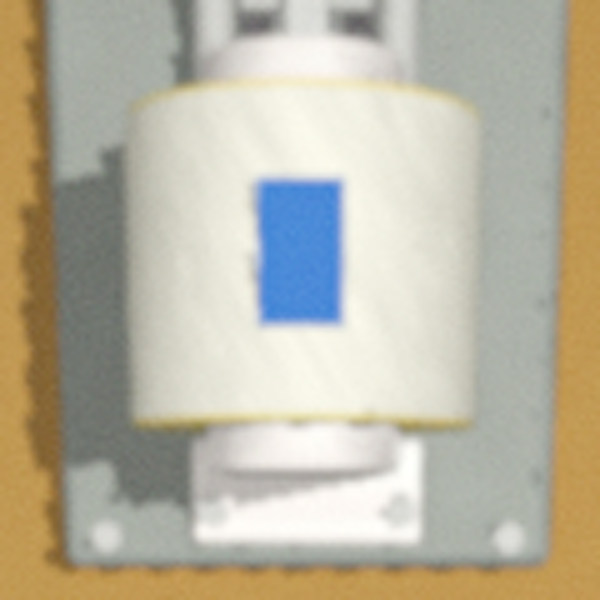

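The roll is flush with both hangers (crop (305,425) and (305,80)) and the carriage reads 14.0–15.4 mm. As an extra seating check I'll nudge the tab gently inward from outside.

jog_arm:
  moves:
    - [0,6,40,0,0]
    - [0,12,80,0,0]
    - [0,19,120,0,0]
    - [0,26,160,0,0]
    - [0,33,200,0,0]
    - [0,37,220,-20,0]
    - [0,37,220,-50,0]
    - [0,37,220,-80,0]

```text
t: 26.82
tool_pos: [0.5604, 0.0919, 0.1666]
tool_rot: [0.771, 0.637, 0.001, 0.0]
ft_force: [0.8, -0.1, -0.3]
grip_width: 0.0002
```

jog_arm:
  moves:
    - [0,0,0,0,0]
    - [0,0,0,0,0]
    - [0,0,0,-40,0]
    - [0,0,0,-75,0]
    - [0,0,0,-95,0]
    - [0,0,0,-95,0]
    - [0,0,0,-95,0]

```text
t: 27.4
tool_pos: [0.5608, 0.0878, 0.0737]
tool_rot: [0.773, 0.634, 0.0, 0.0]
ft_force: [0.5, -0.4, 0.8]
grip_width: 0.0005
```

jog_arm:
  moves:
    - [0,-0.4,-2,0,0]
    - [0,-0.8,-4,0,0]
    - [0,-1.2,-6,0,0]
    - [0,-1.2,-6,0,0]

```text
t: 27.73
tool_pos: [0.5601, 0.0829, 0.0743]
tool_rot: [0.773, 0.635, 0.002, 0.0]
ft_force: [1.3, 3.6, 2.3]
grip_width: 0.0005
```

jog_arm:
  moves:
    - [0,-0.1,-0.7,0,0]
    - [0,-0.3,-1.4,0,0]
    - [0,-0.3,-1.4,0,0]

```text
t: 27.98
tool_pos: [0.5601, 0.0829, 0.0739]
tool_rot: [0.772, 0.635, 0.002, -0.0]
ft_force: [1.7, 8.4, 6.7]
grip_width: 0.0002
```

jog_arm:
  moves:
    - [0,-0.1,-0.7,0,0]
    - [0,-0.2,-1,0,0]
    - [0,-0.2,-1,0,0]

```text
t: 28.23
tool_pos: [0.56, 0.0828, 0.074]
tool_rot: [0.772, 0.635, 0.002, -0.001]
ft_force: [2.2, 9.7, 6.9]
grip_width: 0.0006
```

At 9.7 N the tab does not yield (0.0829 to 0.0828), so it is solidly home. Back off, rise and move clear.

jog_arm:
  moves:
    - [0,0.6,3,0,0]
    - [0,1.4,7,0,0]
    - [0,2,10,2,0]
    - [0,2,10,30,0]
    - [0,2,10,70,0]
    - [0,2,10,110,0]
    - [0,2,30,150,0]
    - [0,-10,65,160,0]

```text
t: 28.9
tool_pos: [0.5521, 0.1405, 0.2382]
tool_rot: [0.776, 0.631, 0.003, 0.003]
ft_force: [1.9, 0.3, 0.3]
grip_width: 0.0007
```

jog_arm:
  moves:
    - [0,-10,38,0,0]
    - [0,-20,76,0,0]
    - [0,-30,114,0,0]
    - [0,-40,150,0,0]
    - [0,-50,188,0,0]
    - [0,-60,225,0,0]
    - [0,-60,225,0,0]
    - [0,-60,225,0,0]

```text
t: 29.57
tool_pos: [0.4871, 0.3719, 0.2321]
tool_rot: [0.772, 0.636, -0.001, 0.0]
ft_force: [0.4, -0.2, -0.3]
grip_width: 0.0008
```

Run:
```python
from h import *
st=manip.state();s=manip.snapshot('scene');t=manip.snapshot('top')
cv2.imwrite('pics/s13f.png',s);cv2.imwrite('pics/t13f.png',t)
crop(s,245,175,345,250,7,'pics/s13.png');crop(t,215,165,325,240,7,'pics/t13.png')
print(st['t'],st['tool_pos'],st['ft_force'])
```

```text
29.5667 [0.48707605 0.37193032 0.2320552 ] [ 0.41986099 -0.24135334 -0.30069972]
```

View pics/t13f.png

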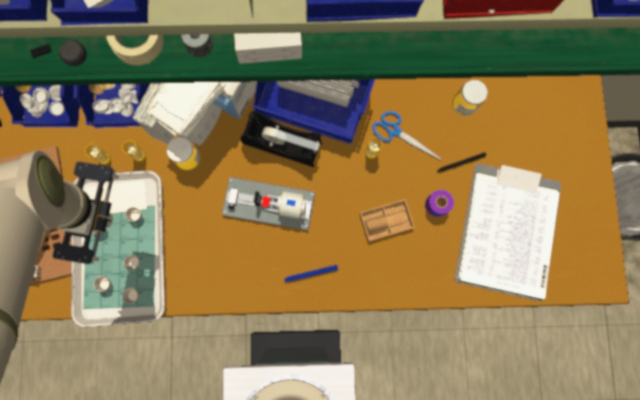

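View pics/t13.png

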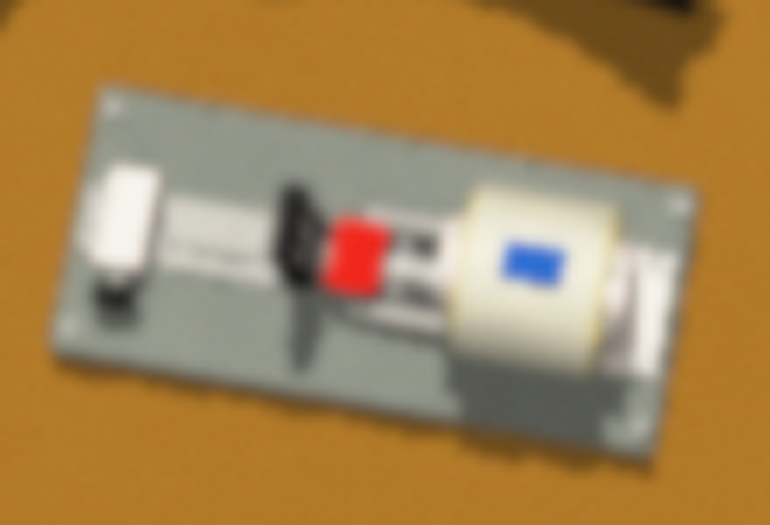

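View pics/s13.png

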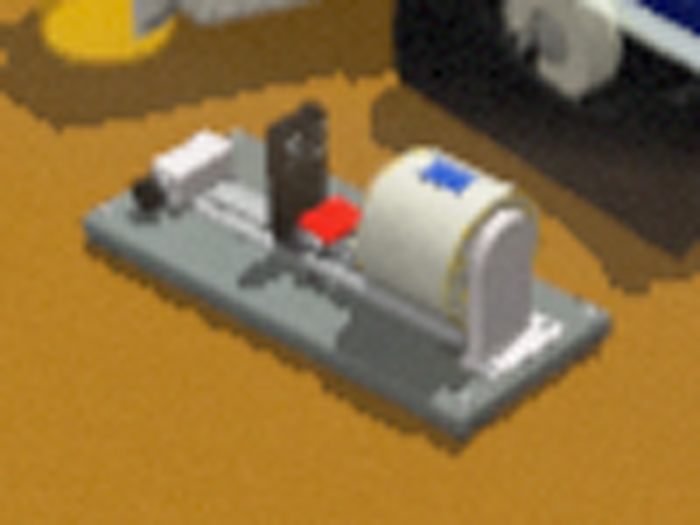

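The holder corners, marker, vial, jar, carton and core are all at their starting pixels. The roll sits between the two hangers and the arm is clear. Handing in.

Run:
```python
from cell import manip
print(manip.sign_off(), manip.state()['t'])
```

```text
the job is handed in; nothing more can be done
the job is handed in; nothing more can be done
```

The white label roll is loaded in the holder with both hubs home, and I handed the job in at about 30 s of the 67 s allowed; no verdict is reported.

- **Opening:** I pulled the carriage by the tab to its stop, felt at about 63 mm with a peak of 16 N along the holder's y, under its 20 N sliding force. It settled in the catch at about 60.5 mm.
- **Loading:** I laid the roll on the rods between the hubs. It touched them at a measured height about 1 mm above where I expected.
- **Closing:** I pressed the red pad to about 18 N and let the carriage in at about 18 mm/s with the fingertip against the tab. The spring force stayed on the finger until the carriage stopped against the seated roll.

**Last checks**
- The roll looks flush with both hangers.
- The tab did not give under an extra 9.7 N inward push.
- The carriage measures 14.0–15.4 mm in the top view against 14 nominal. That picture is only good to about 1 mm, so the push test is the stronger evidence.
- The holder's base corners are at the same pixels as at the start, and the jar, vial, marker, carton and core have not visibly moved.

**What disagreed**
- The ramp's extra 2–4 N did not clearly show in the force readings during the pull.
- The fitted base came out about 1.5% larger than its corners in the wrist picture; I put that down to calibration.

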